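# Set out the dolls'-house furniture for the toy-museum display

### The job

Set out the four wooden dolls'-house pieces (bed, chest of drawers, armchair, round drum table) for display: put each one upright on the white base whose inlaid outline matches its footprint, squared up and wholly inside the outline; turned end for end is fine. Set every piece down, do not let it drop, and leave the peg doll and the wax jar where they stand.

Things in the scene. Friction and masses are not known exactly. Their poses are not given: they have to be found in the camera images.
- bed_mid (a point): Toy bed of pale wood, 116 mm long (its x), 54 mm wide (its y), on the table. The sides are solid and plain, from 6 mm to 36 mm above its underside; headboard (-x end) 52 mm high, footboard 42 mm high, both to the ground. About 0.12 kg. The point is at the middle of its footprint, 26 mm above its underside; z is up. Grip it across its width.
- chest_mid (a point): Toy chest of drawers of pale wood, a solid block 76 mm long (its x), 36 mm deep (its y), 72 mm high, three drawer fronts with small brass knobs (which yield to the fingers and do not obstruct a grip) on its -y face. About 0.12 kg. The point is its centre, 36 mm above its underside; z is up. Grip it across its depth.
- chair_mid (a point): Toy armchair of pale wood, square footprint 48 by 48 mm: solid plain arms 44 mm high on its two y sides (48 mm over both), seat 24 mm high, back 66 mm high at its -x side. About 0.07 kg. The point is at the middle of its footprint, 33 mm above its underside; z is up. Grip it across the arms.
- drum_mid (a point): Toy drum table of pale wood, a plain upright solid cylinder 56 mm in diameter and 48 mm high with darker bands. About 0.08 kg. The point is its centre, 24 mm above its underside; z is up.
- base_bed_top (a point): A white display base, fixed, 10 mm high, 150 by 88 mm, with a dark 4 mm outline inlaid level in its top: a long rectangle 132 mm (along x) by 70 mm (along y) inside, the bed's with 8 mm to spare all round. The point is the centre of the outline, on the top face 10 mm above the table; z is up and x runs along the rectangle.
- base_chest_top (a point): A white display base, fixed, 10 mm high, 110 by 86 mm, with a dark 4 mm outline inlaid level in its top: an oblong 92 mm (along x) by 52 mm (along y) inside, the chest of drawers' with 8 mm to spare all round. The point is the centre of the outline, on the top face 10 mm above the table; z is up and x runs along the oblong.
- base_chair_top (a point): A white display base, fixed, 10 mm high, 110 (x) by 86 mm (y), with a dark 4 mm outline inlaid level in its top: a square of 64 mm inside, the armchair's with 8 mm to spare all round; the chair may face any of its four sides. The point is the centre of the outline, on the top face 10 mm above the table; z is up and x and y run along the square's sides.
- base_drum_top (a point): A white display base, fixed, 10 mm high, 110 by 86 mm, with a dark 4 mm outline inlaid level in its top: a circle 72 mm in diameter inside, the drum table's with 8 mm to spare all round. The point is the centre of the outline, on the top face 10 mm above the table; z is up.
- doll_mid (a point): Wooden peg doll standing at the far side of the table, 40 mm wide at the hem, 82 mm high; not to be disturbed. The point is on its axis 40 mm above the table.
- wax_mid (a point): Jar of wax with a steel cap, 52 mm in diameter, 55 mm high, standing at the left; not to be disturbed. The point is its centre, half-way up.

How it is judged:
By the outcome, as a careful person would: the job done as asked, in the order asked, and still so for the second after the job is handed in, with the robot touching nothing.
It also fails if it takes over 120 s, if anything falls off the work surface, if the arm or the gripper's body presses on something with over 40 N, if the wrist force passes 120 N, or if a joint passes its speed limit or range.

### The arm

A 6-joint arm with a two-finger parallel gripper is mounted at the origin on the work surface. World frame = base frame: x ahead of the robot, y to its left, z up, the work surface at z = 0. Lengths are in m, angles in rad, forces in N, time in s.
With the tool pointing down it reaches from about 0.325 to 0.75 m from the base axis. Payload 7.6 kg.
Tool frame: the origin (TCP) lies at the very end of the fingers, on their centre line; the grasp point (between the pads) lies 19 mm behind it; z points along the fingers, y is the line along which they close (so a half turn about z gives the same grasp; the last joint's range is limited). The gripper opens to 85 mm and grips with 20 to 120 N. Pads are 22 mm wide; open, the fingers measure 114 mm over their backs; the gripper's body (76 mm by 85 mm) begins 54 mm behind the grasp point. The pads swing forward as they close: fully open they stand 13 mm farther back than shut.
Start: joints at [1.131, 0.052, 1.401, -0, 1.689, -0.07], TCP at [0.19, 0.49, 0.192] pointing down, gripper open.
Joint ranges: [-2.9, 2.9], [-0.91, 2.17], [0.12, 2.37], [-1.06, 4.2], [0.26, 2.73], [-2.93, 2.93]. Speed limits (rad/s): [2.57, 2.57, 3.01, 3.14, 3.14, 3.14].

### API

Orientations are given as a unit quaternion [w, x, y, z].
In Python, from cell import status, get_image, finish_job, nets gives the robot as it stands.
- The arm moves only by the tool arm_command, never from a script. Its argument "deltas" is a list that holds one entry, the list of rows, each a list of 7 numbers: the turn, a rotation vector about the tool's x, y, z in rad, then the shift along the tool's x, y, z in mm, then the closure, from 0 (fully open) to 1 (shut). In form: [[[wx, wy, wz, tx, ty, tz, hand], ...]]. A call has 1 to 10 rows; each row shifts and turns the commanded pose from where the row before left it, along the tool's axes as they then stand; what a row does not reach is not made up. A row lasts 1/12 s, in which the tool goes at most 41.7 mm and 7.16 degrees, less where a joint would pass 70% of its speed; a pose out of reach is approached as far as the arm can. A call with a gripper value outside its range is refused whole. The fingers move at their own pace and stop on an object; "grip_force" is the grip in N (left out, the last holds). Time passes only in rows, so rows that do not move let the fingers close. It gives the time, the measured TCP pose, the force, the opening and the grip force at its end, in the units of the state.
- status.state(): the state, without advancing time (a new reading comes with each control period).
- get_image(name): name is "side" or "top"; returns a dict with "img" (400x640x3 uint8, blue, green, red), "mtx" (3x3 intrinsics, pixels), "k1" (the pictures are not rectified: a ray, as slopes to the right and down, at radius r is drawn at 1 + k1 r^2 times it, then the intrinsics apply), "pose" (4x4, takes a point from camera to world coordinates). Camera axes: x right, y down, z forward; pixel columns grow to the right and rows downward; lengths in m; the calibration is good to about 2 mm. A picture is of the moment at which its call begins. There is no depth.
- finish_job(): hands the job in; it is judged then, once.
Trained networks look in a picture, given as the dict that the camera call returned (one of the last four; its "shot" number tells which), for a name from the list of things; names that differ only in an ending like _2 or _b are one class to them, and where a whole thing is asked for, a point or a joint stands for the part that bears it (a point fixed in the world has none). Each returns a list of dicts, best first, with "conf" (0 to 1); they miss things now and then, are a little off and sometimes report something else, mostly with a low value. They report only what shows in the picture. A call takes as long as a camera call.
- nets.recognise(picture, query): "location" ([column, row] as shares, 0 to 1, of the picture: columns of its width, rows of its height, amid what is visible of it).
The state is a dict: "t": time; "qpos": joint angles; "dq": joint speeds; "tau": joint torques, N m; "ee_pos": TCP position; "tcp_rot": TCP orientation; "wrist_force": force on the tool from outside, world axes, zero at the start; "moment": the same for the moment, N m; "gripper_width": finger opening in m; "finger_force": force on a finger pad.
Only numpy, scipy, OpenCV 4.12 (cv2) and the standard library are available. Lean on these libraries where they do the work, as an engineer would, in place of code of your own. Each camera call takes 0.05 s, during which the arm holds its last target. There are 200 camera calls.

## Working session

There is one attempt and no reset: what is moved stays moved. The work goes in short steps, Python scripts to look and compute and a tool call to move; the robot and the scene stay as the last step left them, time stands still between calls to the robot, and variables do not carry over. Pictures are saved under pics/ and viewed, at most 14 in all, crops included, and the job is handed in when it is done.

Besides the shell and the picture viewer there is one more tool, called after "Emit:" in YAML: its name, and indented under it one key for each argument. arm_command: Moves the arm, as the interface text tells. Its arguments: {"type":"object","properties":{"deltas":{"type":"array","items":{"type":"array","items":{"type":"array","items":{"type":"number"}}}},"grip_force":{"type":"number"}},"required":["deltas"]}

```bash
mkdir -p pics; cat > h.py <<'E'
import numpy as np, cv2
from cell import status, get_image, nets
def ray(im,uv):
    K=im["mtx"];k1=im["k1"]
    d=cv2.undistortPoints(np.array([[uv]],float),np.array(K,float),np.array([k1,0,0,0,0.]))[0,0]
    P=np.array(im["pose"]);return P[:3,3],P[:3,:3]@np.array([d[0],d[1],1])
def onz(im,uv,z):
    o,d=ray(im,uv);return o+d*(z-o[2])/d[2]
def proj(im,p):
    P=np.linalg.inv(np.array(im["pose"]));c=P[:3,:3]@np.array(p)+P[:3,3];a=c[:2]/c[2]
    a=a*(1+im["k1"]*(a@a));K=np.array(im["mtx"]);return (K@[a[0],a[1],1])[:2]
Z=dict(bed_mid=.026,chest_mid=.036,chair_mid=.033,drum_mid=.024,base_bed_top=.01,base_chest_top=.01,base_chair_top=.01,base_drum_top=.01,doll_mid=.04,wax_mid=.0275)
E
python3 - <<'E'
from h import *
np.set_printoptions(precision=3,suppress=True)
for n in("top","side"):
    im=get_image(n);cv2.imwrite(f"pics/{n}0.png",im["img"]);print(n,im["mtx"],im["k1"],im["pose"])
    for q,z in Z.items():
        for r in nets.recognise(im,q)[:2]:
            uv=np.array(r["location"])*[640,400];print(q,round(r["conf"],2),uv,onz(im,uv,z)[:2])
print(status.state())
E
```

```text
top [[425.904   0.    328.228]
 [  0.    425.904 199.65 ]
 [  0.      0.      1.   ]] 0.031015863686085953 [[-0.008 -0.982  0.191  0.283]
 [-1.     0.005 -0.014  0.098]
 [ 0.013 -0.191 -0.982  1.469]
 [ 0.     0.     0.     1.   ]]
bed_mid 0.92 [259.392 267.2  ] [0.335 0.308]
chest_mid 0.84 [315.52 237.52] [0.432 0.12 ]
chest_mid 0.47 [317.12 187.32] [0.605 0.114]
chair_mid 0.71 [441.408 267.4  ] [ 0.33  -0.299]
drum_mid 0.83 [380.8 236.6] [ 0.435 -0.102]
base_bed_top 0.95 [237.376 213.   ] [0.522 0.39 ]
base_chest_top 0.94 [462.08 212.68] [ 0.518 -0.389]
base_chair_top 0.79 [317.376 186.4  ] [0.614 0.114]
base_chair_top 0.16 [241.792 210.48 ] [0.53  0.375]
base_drum_top 0.61 [391.68 181.  ] [ 0.633 -0.148]
doll_mid 0.7 [328.192 138.6  ] [0.78  0.075]
wax_mid 0.81 [191.872 230.2  ] [0.461 0.538]
side [[518.898   0.    323.936]
 [  0.    518.898 199.981]
 [  0.      0.      1.   ]] -0.03737804345958043 [[ 0.961 -0.224  0.165  0.327]
 [-0.278 -0.728  0.626 -0.834]
 [-0.02  -0.648 -0.762  1.171]
 [ 0.     0.     0.     1.   ]]
bed_mid 0.77 [230.016 166.92 ] [0.336 0.321]
chest_mid 0.98 
[... 217 characters left out ...]
521 0.375]
base_chest_top 0.71 [356.032 364.32 ] [ 0.511 -0.382]
base_chair_top 0.62 [335.808 197.68 ] [0.615 0.119]
base_drum_top 0.75 [367.424 271.4  ] [ 0.62 -0.15]
doll_mid 0.8 [394.88 188.6 ] [0.782 0.077]
wax_mid 0.51 [254.4  117.52] [0.452 0.525]
{'t': 1.1, 'qpos': array([ 1.131,  0.052,  1.401,  0.   ,  1.689, -0.07 ]), 'dq': array([-0.   , -0.001,  0.   ,  0.   ,  0.   ,  0.   ]), 'tau': array([  0.001, -38.151, -36.033,   0.   ,  -0.   ,  -0.   ]), 'ee_pos': array([0.19 , 0.49 , 0.192]), 'tcp_rot': array([0.   , 0.184, 0.983, 0.   ]), 'wrist_force': array([-0.608, -0.337,  0.034]), 'moment': array([-0.003,  0.033,  0.042]), 'finger_force': 0.0, 'gripper_width': 0.08584614451844905}
```

```bash
python3 - <<'E'
import cv2
a=cv2.imread("pics/top0.png")[110:330,160:500]
cv2.imwrite("pics/topc.png",cv2.resize(a,None,fx=2.35,fy=2.35,interpolation=cv2.INTER_CUBIC))
b=cv2.imread("pics/side0.png")[80:400,190:450]
cv2.imwrite("pics/sidec.png",cv2.resize(b,None,fx=1.85,fy=1.85,interpolation=cv2.INTER_CUBIC))
E
```

```text
(no output)
```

View pics/topc.png

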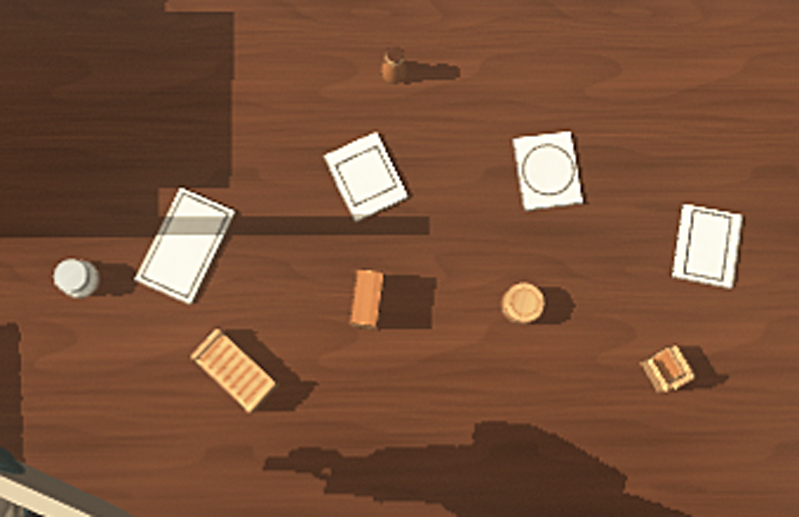

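View pics/sidec.png

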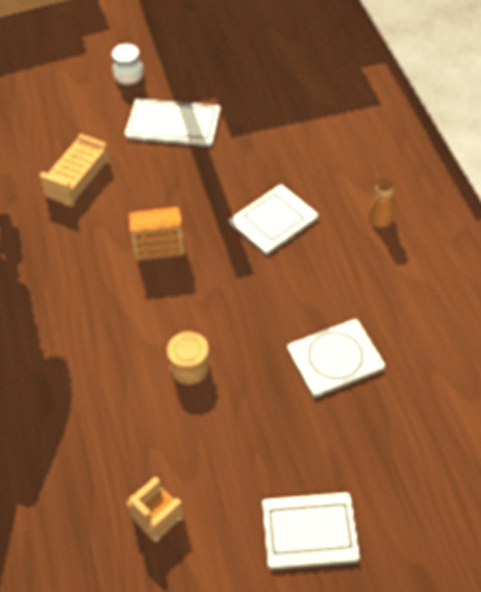

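The top crop shows the bed at (235,370), chest (367,298), drum (523,302) and chair (668,368). The bases are at (187,245) bed, (365,175) chair, (548,170) drum and (708,245) chest, which agrees with the networks. Next I'll fit the exact poses by silhouette.

```bash
cat > fit.py <<'E'
from h import *
from scipy.optimize import minimize
def box(x0,x1,y0,y1,z0,z1): return np.array([[x,y,z] for x in(x0,x1) for y in(y0,y1) for z in(z0,z1)])
def cb(L,W,H,z0=0): return box(-L/2,L/2,-W/2,W/2,z0,H)
t=np.linspace(0,2*np.pi,40)
cyl=np.concatenate([np.c_[28*np.cos(t),28*np.sin(t),0*t+z] for z in(0,48)])
# bed: slab + head + foot ; chair: seat, arms, back
M=dict(bed=[cb(116,54,36,6),box(-58,-50,-27,27,0,52),box(50,58,-27,27,0,42)],
 chest=[cb(76,36,72)],chair=[cb(48,48,24),box(-24,24,-24,-17,0,44),box(-24,24,17,24,0,44),box(-24,-16,-24,24,0,66)],drum=[cyl],
 base_bed=[cb(150,88,10)],base_chest=[cb(110,86,10)],base_chair=[cb(110,86,10)],base_drum=[cb(110,86,10)])
S=6
def mask(im,name,c,half=42):
    u,v=np.round(proj(im,c)).astype(int);x0,y0=max(u-half,0),max(v-half,0)
    a=cv2.resize(im["img"][y0:v+half,x0:u+half],None,fx=S,fy=S,interpolation=cv2.INTER_LINEAR)
    b=cv2.cvtColor(a,cv2.COLOR_BGR2HSV)
    m=((b[...,2]>120)&(b[...,1]<75)) if "base" in name else (b[...,2]>150)&(b[...,1]>50)
    m=m.astype(np.uint8)*255
    m=cv2.morphologyEx(m,cv2.MORPH_CLOSE,np.ones((13,13)))
    cs,_=cv2.findContours(m,cv2.RETR_EXTERNAL,cv2.CHAIN_APPROX_NONE)
    if not cs: return None
    ctr=(float((u-x0)*S),float((v-y0)*S))
    k=max(cs,key=lambda k:cv2.contourArea(k)-20*max(0,-cv2.pointPolygonTest(k,ctr,True)))
    o=np.zeros_like(m);cv2.drawContours(o,[k],-1,255,-1);return o,x0,y0
def render(im,name,p,shape,x0,y0,z=0):
    c,s=np.cos(p[2]),np.sin(p[2]);o=np.zeros(shape,np.uint8)
    for b in M[name]:
        w=(b/1000)@np.array([[c,s,0],[-s,c,0],[0,0,1]])+[p[0],p[1],z]
        q=np.array([proj(im,a) for a in w]);q=((q-[x0,y0]+.5)*S-.5)
        h=cv2.convexHull(q.astype(np.float32))
        cv2.fillConvexPoly(o,np.round(h*16).astype(np.int32),255,shift=4)
    return o
def fit(ims,name,xy,z=0,yaws=np.arange(0,2*np.pi,np.pi/6)):
    ms=[(im,mask(im,name,[*xy,z+.02])) for im in ims]
    def f(p):
        e=0
        for im,(m,x0,y0) in ms:
            r=render(im,name,p,m.shape,x0,y0,z);e+=1-np.count_nonzero(r&m)/np.count_nonzero(r|m)
        return e/len(ms)
    best=None
    c=sorted(yaws,key=lambda a:f([*xy,a]))[:3]
    for a in c:
        p=np.array([*xy,a])
        for k in(1,.3):
            r=minimize(f,p,method="Nelder-Mead",options=dict(initial_simplex=p+k*np.array([[0,0,0],[.012,0,0],[0,.012,0],[0,0,.25]]),xatol=1e-4,fatol=1e-4));p=r.x
        if best is None or r.fun<best[1]:best=(r.x,r.fun)
    return best
E
python3 - <<'E'
from fit import *
np.set_printoptions(precision=4,suppress=True)
ims=[get_image("top"),get_image("side")]
G=dict(bed=(.335,.315),chest=(.434,.12),chair=(.33,-.305),drum=(.432,-.101),base_bed=(.521,.383),base_chest=(.514,-.385),base_chair=(.615,.116),base_drum=(.626,-.149))
for n,g in G.items():
    for k,i in(("both",ims),("top",ims[:1]),("side",ims[1:])):
        p,e=fit(i,n,g);print(n,k,p,"yawdeg",round(np.degrees(p[2])%360,1),"err",round(e,3))
tiles=[]
for im in ims:
    row=[]
    for n,g in G.items():
        m,_,_=mask(im,n,[*g,.02]);row.append(cv2.resize(m,(100,100)))
    tiles.append(np.hstack(row))
cv2.imwrite("pics/masks.png",np.vstack(tiles))
E
```

```text
bed both [0.3371 0.3116 0.8235] yawdeg 47.2 err 0.411
bed top [0.3362 0.3105 0.8266] yawdeg 47.4 err 0.034
bed side [0.3351 0.325  3.8741] yawdeg 222.0 err 0.748
chest both [0.4345 0.1204 2.9924] yawdeg 171.4 err 0.395
chest top [ 0.4345  0.1203 -0.1461] yawdeg 351.6 err 0.07
chest side [0.3839 0.1212 0.3544] yawdeg 20.3 err 0.689
chair both [ 0.3328 -0.3088  3.6266] yawdeg 207.8 err 0.366
chair top [ 0.3332 -0.3087  0.4949] yawdeg 28.4 err 0.062
chair side [ 0.3413 -0.2995  3.751 ] yawdeg 214.9 err 0.559
drum both [ 0.4281 -0.1043  0.664 ] yawdeg 38.0 err 0.439
drum top [ 0.4281 -0.1044  0.614 ] yawdeg 35.2 err 0.041
drum side [ 0.4214 -0.0877 -0.0234] yawdeg 358.7 err 0.821
base_bed both [0.5189 0.3871 2.7149] yawdeg 155.5 err 0.039
base_bed top [ 0.519   0.3875 -0.4181] yawdeg 336.0 err 0.015
base_bed side [ 0.5184  0.3852 -0.4328] yawdeg 335.2 err 0.051
base_chest both [ 0.5138 -0.3845  2.9313] yawdeg 167.9 err 0.026
base_chest top [ 0.5139 -0.3845  2.932 ] yawdeg 168.0 err 0.015
base_chest side [ 0.5131 -0.3846 -0.2028] yawdeg 348.4 err 0.036
base_chair both [0.622  0.1209 0.4379] yawdeg 25.1 err 0.037
base_chair top [0.6218 0.1214 0.4338] yawdeg 24.9 err 0.024
base_chair side [0.6206 0.1211 0.4482] yawdeg 25.7 err 0.044
base_drum both [ 0.6292 -0.1519  0.1284] yawdeg 7.4 err 0.028
base_drum top [ 0.6295 -0.1519  0.1312] yawdeg 7.5 err 0.02
base_drum side [ 0.6288 -0.1523  0.1294] yawdeg 7.4 err 0.033
```

View pics/masks.png

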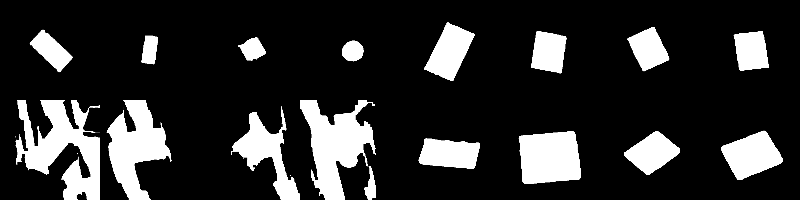

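The top masks are clean, and both cameras agree on the bases. The side mask of the pieces is swamped by the table. I'll fix that threshold, and measure the outlines themselves on rectified bases.

```bash
sed -i 's/(b\[...,2\]>150)&(b\[...,1\]>50)/(a[...,1]>TH)/; s/^S=6/S=6;TH=105/' fit.py
python3 - <<'E'
from fit import *
np.set_printoptions(precision=4,suppress=True)
ims=[get_image("top"),get_image("side")]
G=dict(bed=(.336,.312),chest=(.4345,.12),chair=(.333,-.308),drum=(.428,-.104))
for i in ims:
    for n,g in G.items():
        u=np.round(proj(i,[*g,.03])).astype(int);print(n,i["img"][u[1]-30:u[1]+30:6,u[0],1])
for n,g in G.items():
    for k,i in(("top",ims[:1]),("side",ims[1:])):
        p,e=fit(i,n,g);print(n,k,p,"yawdeg",round(np.degrees(p[2])%360,1),"err",round(e,3))
B=dict(base_bed=(.519,.387,-.42,150,88),base_chest=(.5138,-.3845,-.209,110,86),base_chair=(.6215,.121,.436,110,86),base_drum=(.6293,-.152,.13,110,86))
rows=[]
for im in ims:
    row=[]
    for n,(x,y,a,L,W) in B.items():
        c,s=np.cos(a),np.sin(a)
        src=[[-L/2,-W/2],[L/2,-W/2],[L/2,W/2],[-L/2,W/2]]
        g=np.mgrid[-50:50:.5,-80:80:.5]; 
        X=x+(c*g[1]-s*g[0])/1000;Y=y+(s*g[1]+c*g[0])/1000
        uv=np.array([proj(im,[p,q,.01]) for p,q in zip(X.ravel(),Y.ravel())],np.float32).reshape(*X.shape,2)
        r=cv2.remap(im["img"],uv[...,0].copy(),uv[...,1].copy(),cv2.INTER_CUBIC);r=cv2.cvtColor(r,cv2.COLOR_BGR2GRAY)
        row.append(cv2.resize(r,(200,125)))
        bg=cv2.morphologyEx(r,cv2.MORPH_CLOSE,np.ones((31,31)));d=np.clip(bg.astype(int)-r-12,0,None).astype(float)
        d[(abs(g[1])>L/2-4)|(abs(g[0])>W/2-4)]=0
        px,py=d.sum(0),d.sum(1);xs=g[1][0];ys=g[0][:,0]
        pk=lambda v,s:[(s[k]*v[k]).sum()/v[k].sum() for m in(s<0,s>0) for k in[m&(v>.5*v[m].max())]]
        print(n,"x edges",np.round(pk(px,xs),1),"y edges",np.round(pk(py,ys),1))
    rows.append(np.hstack(row))
cv2.imwrite("pics/rect.png",np.vstack(rows))
E
```

```text
bed [ 83  79  85 168 164 165 169  67  81  77]
chest [ 57  71  74 183 150 149 153  91  81  81]
chair [ 83  76  80  81 129 105 128  78  73  74]
drum [ 72  74  76  77 169 180 187  79  77  75]
bed [ 93  90  83 152 222 202 220 164 101  56]
chest [ 88  88  88 183 170  95 106  80  55  56]
chair [ 90  91  86 210 105  94 191 122 111  51]
drum [ 89  87  89 161 222 230 184 134  53  52]
bed top [0.3361 0.31   0.8246] yawdeg 47.2 err 0.033
bed side [0.3334 0.3136 0.833 ] yawdeg 47.7 err 0.068
chest top [ 0.4347  0.1196 -0.1318] yawdeg 352.5 err 0.099
chest side [0.4324 0.1236 2.9367] yawdeg 168.3 err 0.349
chair top [ 0.3333 -0.3089  0.4796] yawdeg 27.5 err 0.059
chair side [ 0.3336 -0.3062  0.4887] yawdeg 28.0 err 0.072
drum top [ 0.428  -0.1047  1.6285] yawdeg 93.3 err 0.046
drum side [ 0.4269 -0.1019  1.1619] yawdeg 66.6 err 0.091
base_bed x edges [-67.8  68. ] y edges [-37.   36.6]
base_chest x edges [-47.5  48. ] y edges [-26.9  28.9]
base_chair x edges [-33.1  34.5] y edges [-34.   33.6]
base_drum x edges [-34.9  32.7] y edges [-30.5  34.8]
base_bed x edges [-67.5  32.9] y edges [-37.6   6.1]
base_chest x edges [-48.5  47. ] y edges [-28.   27.9]
base_chair x edges [-33.4  32. ] y edges [-32.6  32.3]
base_drum x edges [-37.8  35.6] y edges [-32.7  13.7]
```

View pics/rect.png

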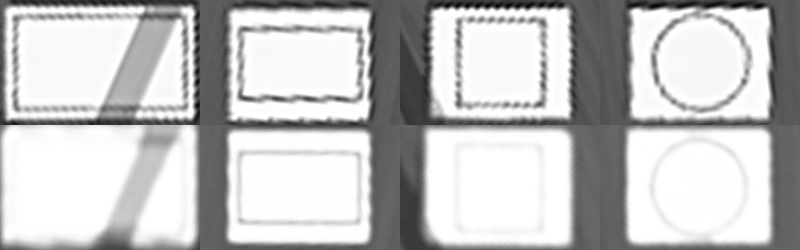

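Each outline is centred on its base, with edges at about ±34, ±48 and ±68 mm as they must be. The poses agree to about 3 mm. Now I'll turn the tool for the bed.

```bash
cat > go.py <<'E'
import sys
from h import *
from scipy.spatial.transform import Rotation as R
x,y,z,psi=map(float,sys.argv[1:5]);s=status.state();q=s["tcp_rot"]
Rm=R.from_quat([q[1],q[2],q[3],q[0]]).as_matrix()
cur=np.degrees(np.arctan2(Rm[1,1],Rm[0,1]));d=(psi-cur)
Rt=R.from_rotvec([0,0,np.radians(d)]).as_matrix()@Rm if len(sys.argv)<6 else Rm
v=np.array([x,y,z])-s["ee_pos"]
print("psi",cur.round(2),"wz",round(-np.radians(d),4),"shift after turn mm",np.round(1000*Rt.T@v,1),"tcp",s["ee_pos"].round(4),"tilt",Rm[2,2].round(5),"q",s["qpos"].round(2),"t",s["t"],"w",s["gripper_width"],"F",s["wrist_force"].round(1))
E
python3 go.py .335 .312 .12 137.3
```

```text
psi 68.81 wz -1.1954 shift after turn mm [  32.  -227.1   71.7] tcp [0.1898 0.4895 0.1917] tilt -1.0 q [ 1.13  0.05  1.4  -0.    1.69 -0.07] t 1.3 w 0.08524819683876077 F [-0.1  0.9 -0.1]
```

Emit:
arm_command:
  deltas:
    - [[0,0,-0.1196,0,0,0,0],[0,0,-0.1196,0,0,0,0],[0,0,-0.1196,0,0,0,0],[0,0,-0.1196,0,0,0,0],[0,0,-0.1196,0,0,0,0],[0,0,-0.1196,0,0,0,0],[0,0,-0.1196,0,0,0,0],[0,0,-0.1196,0,0,0,0],[0,0,-0.1196,0,0,0,0],[0,0,-0.1196,0,0,0,0]]
  grip_force: 40

```text
t: 2.13
ee_pos: [0.1897, 0.4895, 0.1917]
tcp_rot: [0.0, -0.404, 0.915, 0.0]
wrist_force: [0.1, 0.4, 0.6]
gripper_width: 0.0856
finger_force: 0.0
```

```bash
python3 go.py .335 .312 .12 137.3
```

```text
psi 137.68 wz 0.0066 shift after turn mm [  32.  -227.2   71.7] tcp [0.1897 0.4895 0.1917] tilt -1.0 q [ 1.13  0.05  1.4  -0.    1.69 -1.27] t 2.1333 w 0.08559301420727335 F [0.1 0.4 0.6]
```

Emit:
arm_command:
  deltas:
    - [[0,0,0.0066,3.2,-22.7,7.2,0],[0,0,0,3.2,-22.7,7.2,0],[0,0,0,3.2,-22.7,7.2,0],[0,0,0,3.2,-22.7,7.2,0],[0,0,0,3.2,-22.7,7.2,0],[0,0,0,3.2,-22.7,7.2,0],[0,0,0,3.2,-22.7,7.2,0],[0,0,0,3.2,-22.7,7.2,0],[0,0,0,3.2,-22.7,7.2,0],[0,0,0,3.2,-22.7,7.2,0]]

```text
t: 2.97
ee_pos: [0.3345, 0.3104, 0.1195]
tcp_rot: [0.0, -0.398, 0.917, 0.0]
wrist_force: [0.4, 0.4, 0.4]
gripper_width: 0.0852
finger_force: 0.0
```

```bash
python3 go.py .335 .312 .007 137.3; python3 - <<'E'
from h import *
im=get_image("side");cv2.imwrite("pics/s1.png",cv2.resize(im["img"][60:300,150:420],None,fx=2,fy=2))
E
```

```text
psi 136.96 wz -0.0059 shift after turn mm [ -1.4   0.7 112.5] tcp [0.3345 0.3104 0.1195] tilt -1.0 q [ 0.67 -0.11  1.7   0.    1.55 -1.72] t 2.9667 w 0.08524238046602362 F [0.4 0.4 0.4]
```

View pics/s1.png

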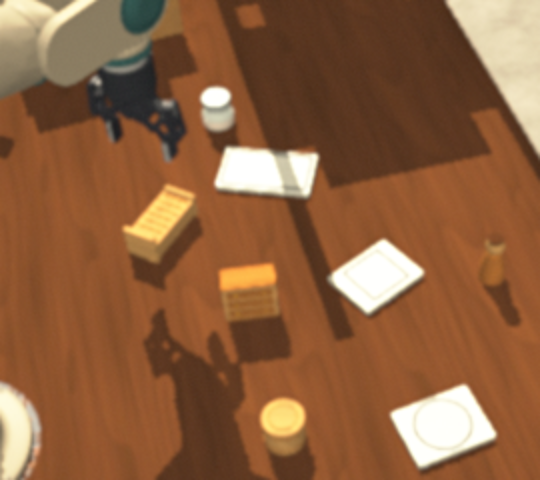

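The side view shows the open fingers above and behind the bed, at around pixel (220,130), where I'd expect them at a height of 12 cm. The bed is undisturbed, so I'll descend.

Emit:
arm_command:
  deltas:
    - [[0,0,-0.0059,-1.4,0.7,10,0],[0,0,0,0,0,16,0],[0,0,0,0,0,16,0],[0,0,0,0,0,16,0],[0,0,0,0,0,16,0],[0,0,0,0,0,14,0],[0,0,0,0,0,12,0],[0,0,0,0,0,8,0],[0,0,0,0,0,4.5,0],[0,0,0,0,0,0,0]]

```text
t: 3.85
ee_pos: [0.3336, 0.3129, 0.0063]
tcp_rot: [-0.001, -0.401, 0.916, -0.0]
wrist_force: [-0.3, -0.3, -0.3]
gripper_width: 0.0847
finger_force: 0.0
```

```bash
python3 go.py .335 .312 .007 137.3; python3 - <<'E'
from h import *
im=get_image("side");print(proj(im,[.335,.312,.007]));cv2.imwrite("pics/s2.png",cv2.resize(im["img"][80:240,150:310],None,fx=3,fy=3))
E
```

```text
psi 137.34 wz 0.0007 shift after turn mm [-0.3 -1.6 -0.7] tcp [0.3336 0.3129 0.0063] tilt -1.0 q [ 0.67  0.02  1.82  0.    1.31 -1.72] t 3.85 w 0.08473673488992756 F [-0.3 -0.3 -0.3]
[231.21495295 173.20267908]
```

View pics/s2.png

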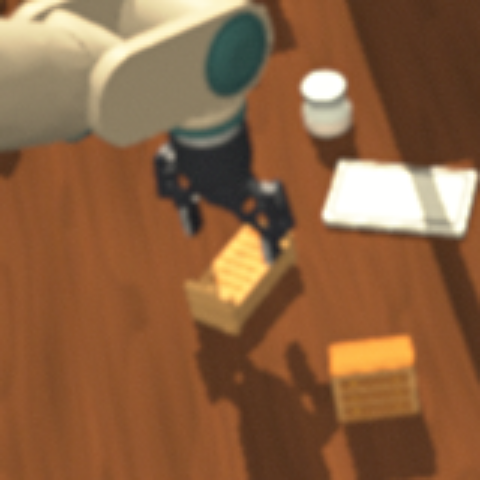

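The fingers straddle the bed at about mid-length, around crop pixel (235,245). I'll close and then lift a little.

Emit:
arm_command:
  deltas:
    - [[0,0,0,0,0,-1,0.2],[0,0,0,0,0,0,0.3],[0,0,0,0,0,0,0.4],[0,0,0,0,0,0,0.6],[0,0,0,0,0,0,1],[0,0,0,0,0,0,1],[0,0,0,0,0,0,1],[0,0,0,0,0,0,1],[0,0,0,0,0,0,1],[0,0,0,0,0,0,1]]
  grip_force: 40

```text
t: 4.73
ee_pos: [0.3344, 0.3128, 0.0082]
tcp_rot: [0.0, -0.401, 0.916, 0.0]
wrist_force: [-0.5, -0.2, -0.4]
gripper_width: -0.0001
finger_force: 0.0
```

Emit:
arm_command:
  deltas:
    - [[0,0,0,0,0,-3,1],[0,0,0,0,0,-8,1],[0,0,0,0,0,-12,1],[0,0,0,0,0,-12,1],[0,0,0,0,0,-12,1],[0,0,0,0,0,-12,1],[0,0,0,0,0,-12,1],[0,0,0,0,0,-6,1],[0,0,0,0,0,-3,1],[0,0,0,0,0,0,1]]

```text
t: 5.57
ee_pos: [0.3347, 0.3131, 0.089]
tcp_rot: [0.001, -0.401, 0.916, 0.0]
wrist_force: [0.1, -0.1, -0.5]
gripper_width: 0.0002
finger_force: 0.0
```

```bash
python3 go.py .519 .387 .095 65.9; python3 - <<'E'
from fit import *
for n in("top","side"):
    im=get_image(n)
    cv2.imwrite(f"pics/{n}3.png",im["img"])
    try:print(n,fit([im],"bed",(.335,.312),z=.08,yaws=[.82]))
    except Exception as e:print(e)
a=cv2.imread("pics/top3.png")[200:330,190:350];b=cv2.imread("pics/side3.png")[80:210,150:310]
cv2.imwrite("pics/c3.png",cv2.resize(np.hstack([a,b]),None,fx=2.5,fy=2.5))
E
```

```text
psi 137.3 wz 1.2461 shift after turn mm [-138.1  142.8   -5.9] tcp [0.3347 0.3131 0.089 ] tilt -1.0 q [ 0.67 -0.08  1.74  0.    1.48 -1.72] t 5.5667 w 0.00020081009932005362 F [ 0.1 -0.1 -0.5]
top (array([0.34045828, 0.31489268, 0.89428129]), np.float64(0.8043640929928526))
side (array([0.33428797, 0.23521157, 0.8882391 ]), np.float64(0.16348552706723973))
```

View pics/c3.png

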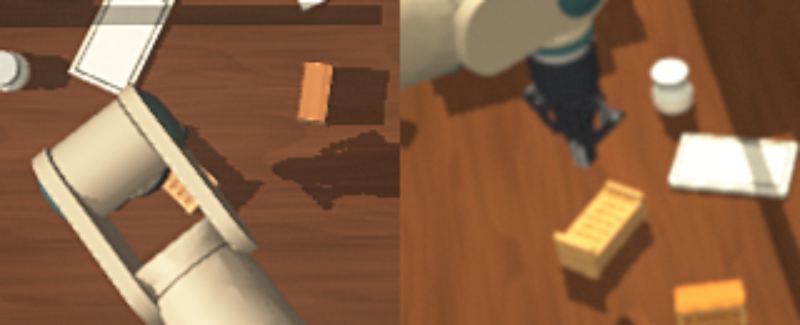

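The grip closed on nothing: the opening is 0 and the bed is still on the table. I'll compare where the tip really is with where it is reported, using both views.

```bash
python3 - <<'E'
from fit import *
np.set_printoptions(precision=4,suppress=True)
for n in("side","top"):
    im=get_image(n);s=status.state()
    print(n,"tcp proj",proj(im,s["ee_pos"]),"base",proj(im,[0,0,0]))
    if n=="side":
        print("bed fit",fit([im],"bed",(.335,.312),yaws=[.82]))
        for z in(.09,.1,.11,.12,.13):print(z,onz(im,(223,144.5),z),proj(im,[.3347,.3131,z]))
E
```

```text
side tcp proj [226.6737 154.6041] base [125.9658 284.802 ]
bed fit (array([0.3338, 0.3129, 0.8179]), np.float64(0.06572531491263711))
0.09 [0.3302 0.3566 0.09  ] [226.7364 153.8334]
0.1 [0.3302 0.3456 0.1   ] [226.1922 151.4218]
0.11 [0.3302 0.3346 0.11  ] [225.6429 148.9864]
0.12 [0.3301 0.3235 0.12  ] [225.0883 146.527 ]
0.13 [0.3301 0.3125 0.13  ] [224.5283 144.0432]
top tcp proj [255.1478 266.9839] base [353.0359 371.5221]
```

```bash
python3 - <<'E'
from fit import *
im=get_image("side");i=im["img"][100:200,170:290]
i=cv2.resize(i,None,fx=6,fy=6,interpolation=cv2.INTER_CUBIC)
i=cv2.convertScaleAbs(i,alpha=1.5,beta=20)
for z,c in((.089,(0,255,0)),(.13,(255,0,0))):
    u=(proj(im,[.3347,.3131,z])-[170,100]+.5)*6;cv2.drawMarker(i,tuple(int(v) for v in u),c,cv2.MARKER_CROSS,14,1)
cv2.imwrite("pics/z4.png",i)
E
```

```text
(no output)
```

View pics/z4.png

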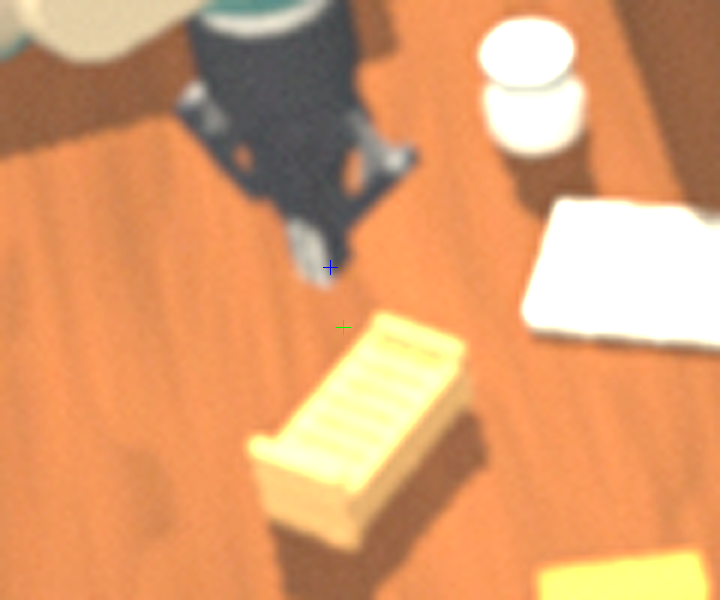

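The closed tip shows at about pixel (223,147), but the reported TCP projects to (227,155). The real tip seems to be about 30 mm higher than reported. I'll check this by touching the bare table gently at (0.45, 0.25).

Emit:
arm_command:
  deltas:
    - [[0,0,0,-4,-16,0,1],[0,0,0,-4,-16,0,1],[0,0,0,-4,-16,0,1],[0,0,0,-4,-16,0,1],[0,0,0,-4,-16,0,1],[0,0,0,-4,-16,0,1],[0,0,0,-4,-16,10,1],[0,0,0,-4,-15.5,10,1],[0,0,0,0,0,10,1],[0,0,0,0,0,0,1]]

```text
t: 6.65
ee_pos: [0.4484, 0.2489, 0.0553]
tcp_rot: [-0.003, -0.401, 0.916, 0.0]
wrist_force: [-1.0, 1.3, -0.5]
gripper_width: 0.0004
finger_force: 0.0
```

Emit:
arm_command:
  deltas:
    - [[0,0,0,0,0,10,1],[0,0,0,0,0,10,1],[0,0,0,0,0,10,1],[0,0,0,0,0,10,1],[0,0,0,0,0,6,1],[0,0,0,0,0,4,1],[0,0,0,0,0,0,1],[0,0,0,0,0,0,1]]

```text
t: 7.32
ee_pos: [0.4498, 0.2499, 0.0083]
tcp_rot: [0.0, -0.401, 0.916, 0.0]
wrist_force: [-0.7, 0.0, 0.2]
gripper_width: 0.0002
finger_force: 0.0
```

```bash
python3 - <<'E'
from fit import *
np.set_printoptions(precision=4,suppress=True)
s=status.state();print(s["ee_pos"],s["qpos"])
o=[]
for n in("side","top"):
    im=get_image(n);u=proj(im,s["ee_pos"]);print(n,u)
    a,b=(np.round(u)-[25,35]).astype(int);i=cv2.resize(im["img"][b:b+60,a:a+60],None,fx=6.5,fy=6.5,interpolation=cv2.INTER_CUBIC)
    i=cv2.convertScaleAbs(i,alpha=1.5,beta=20);print(a,b)
    cv2.drawMarker(i,tuple(int(v) for v in (u-[a,b]+.5)*6.5),(0,255,0),cv2.MARKER_CROSS,14,1);o.append(i)
cv2.imwrite("pics/z5.png",np.hstack(o))
E
```

```text
[0.4498 0.2499 0.0083] [ 0.4354  0.168   1.6537  0.      1.3198 -1.961 ]
side [271.6401 178.947 ]
247 144
top [277.8854 233.4766]
253 198
```

View pics/z5.png

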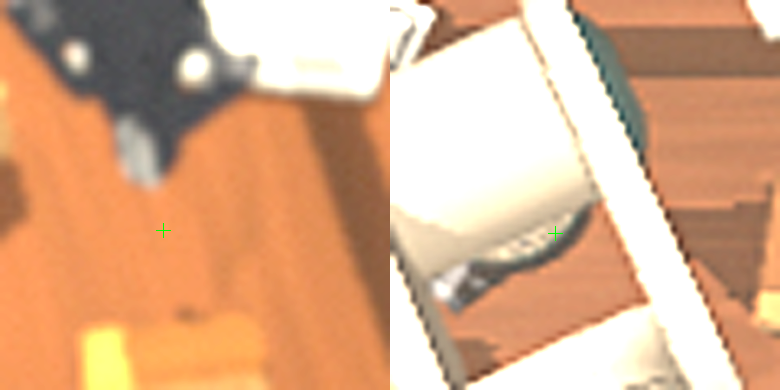

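Emit:
arm_command:
  deltas:
    - [[0,0,0,0,0,5,1],[0,0,0,0,0,5,1],[0,0,0,0,0,4,1],[0,0,0,0,0,0,1],[0,0,0,0,0,0,1]]

```text
t: 7.83
ee_pos: [0.4495, 0.2497, -0.0063]
tcp_rot: [-0.0, -0.401, 0.916, 0.0]
wrist_force: [-0.4, -0.0, -0.5]
gripper_width: -0.0
finger_force: 0.0
```

Emit:
arm_command:
  deltas:
    - [[0,0,0,0,0,3,1],[0,0,0,0,0,3,1],[0,0,0,0,0,3,1],[0,0,0,0,0,0,1],[0,0,0,0,0,0,1]]

```text
t: 8.25
ee_pos: [0.4496, 0.2498, -0.0151]
tcp_rot: [-0.0, -0.401, 0.916, 0.0]
wrist_force: [0.0, -0.0, -0.8]
gripper_width: -0.0004
finger_force: 0.0
```

The reported z is now −15 mm and there is still no contact, so the offset is real. I'll go on in small steps.

Emit:
arm_command:
  deltas:
    - [[0,0,0,0,0,2,1],[0,0,0,0,0,2,1],[0,0,0,0,0,1,1],[0,0,0,0,0,0,1],[0,0,0,0,0,0,1]]

```text
t: 8.67
ee_pos: [0.4497, 0.2499, -0.0199]
tcp_rot: [-0.0, -0.401, 0.916, 0.0]
wrist_force: [-0.1, 0.6, 0.4]
gripper_width: 0.0001
finger_force: 0.0
```

Emit:
arm_command:
  deltas:
    - [[0,0,0,0,0,1,1],[0,0,0,0,0,1,1],[0,0,0,0,0,1,1],[0,0,0,0,0,0,1],[0,0,0,0,0,0,1]]

```text
t: 9.08
ee_pos: [0.4497, 0.2499, -0.0229]
tcp_rot: [-0.0, -0.401, 0.916, 0.0]
wrist_force: [0.6, -0.3, -0.4]
gripper_width: -0.0003
finger_force: 0.0
```

Emit:
arm_command:
  deltas:
    - [[0,0,0,0,0,1,1],[0,0,0,0,0,1,1],[0,0,0,0,0,1,1],[0,0,0,0,0,0,1],[0,0,0,0,0,0,1]]

```text
t: 9.5
ee_pos: [0.4497, 0.2499, -0.0259]
tcp_rot: [-0.0, -0.401, 0.916, 0.0]
wrist_force: [-1.0, -0.2, -0.3]
gripper_width: -0.0002
finger_force: 0.0
```

```bash
python3 - <<'E'
from fit import *
np.set_printoptions(precision=4,suppress=True)
s=status.state();print(s["ee_pos"],s["wrist_force"])
im=get_image("side");u=proj(im,[.4497,.2499,0]);a,b=(np.round(u)-[30,35]).astype(int);print(u,a,b)
i=cv2.convertScaleAbs(cv2.resize(im["img"][b:b+60,a:a+60],None,fx=8,fy=8,interpolation=cv2.INTER_CUBIC),alpha=1.5,beta=20)
cv2.drawMarker(i,tuple(int(v) for v in (u-[a,b]+.5)*8),(0,255,0),cv2.MARKER_CROSS,14,1);cv2.imwrite("pics/z6.png",i)
for r in range(172,182):print(r,im["img"][r,262:280,1])
E
```

```text
[ 0.4497  0.2499 -0.0259] [-0.9973 -0.1552 -0.3324]
[271.8622 180.7909] 242 146
172 [ 90  91  84  81  98 110 102  90  76  59  43  39  41  45  49  62  70  80]
173 [ 90  88  83  82  94 106 107 109 100  77  49  41  42  50  63  73  82  88]
174 [ 89  90  87  83  94 109 113 118 117  93  56  39  39  56  72  83  85  86]
175 [ 88  89  88  85  96 109 114 121 124  98  61  38  45  60  76  84  86  84]
176 [ 89  90  87  85  98 112 113 120 125 103  67  45  48  67  81  85  84  85]
177 [ 89  87  89  88 100 112 113 114 120 105  71  50  60  76  86  86  85  84]
178 [ 89  89  87  90  98 108 107 108 117 110  82  63  70  82  88  90  83  84]
179 [ 90  91  88  90  93  99  97 102 114 115  95  82  83  88  89  87  84  84]
180 [ 90  90  91  89  90  92  88  95 105 108 101  90  89  91  91  91  84  84]
181 [88 88 89 88 90 89 89 92 94 96 94 88 87 91 89 90 87 85]
```

View pics/z6.png

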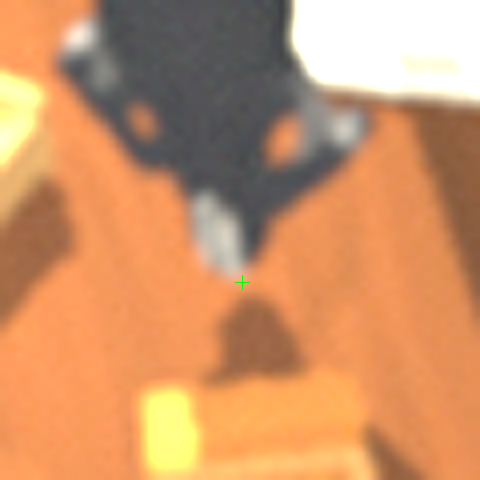

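The tip is now at about (270.5,180) and its shadow nearly meets it, so the table is a few mm below.

Emit:
arm_command:
  deltas:
    - [[0,0,0,0,0,1,1],[0,0,0,0,0,1,1],[0,0,0,0,0,0,1],[0,0,0,0,0,0,1]]

```text
t: 9.88
ee_pos: [0.4497, 0.2499, -0.0279]
tcp_rot: [-0.0, -0.401, 0.916, 0.0]
wrist_force: [1.0, -1.0, 0.2]
gripper_width: -0.0004
finger_force: 0.0
```

Emit:
arm_command:
  deltas:
    - [[0,0,0,0,0,1,1],[0,0,0,0,0,1,1],[0,0,0,0,0,0,1],[0,0,0,0,0,0,1]]

```text
t: 10.22
ee_pos: [0.4497, 0.2498, -0.0299]
tcp_rot: [-0.0, -0.401, 0.916, 0.0]
wrist_force: [-0.1, -0.2, -0.8]
gripper_width: 0.0004
finger_force: 0.0
```

Emit:
arm_command:
  deltas:
    - [[0,0,0,0,0,1,1],[0,0,0,0,0,1,1],[0,0,0,0,0,0,1],[0,0,0,0,0,0,1]]

```text
t: 10.55
ee_pos: [0.4497, 0.2498, -0.0319]
tcp_rot: [-0.0, -0.401, 0.916, 0.0]
wrist_force: [-0.4, -0.3, 0.5]
gripper_width: 0.0001
finger_force: 0.0
```

Emit:
arm_command:
  deltas:
    - [[0,0,0,0,0,1,1],[0,0,0,0,0,0,1],[0,0,0,0,0,0,1]]

```text
t: 10.8
ee_pos: [0.4497, 0.2498, -0.0328]
tcp_rot: [-0.0, -0.401, 0.916, 0.0]
wrist_force: [0.8, -1.0, -0.3]
gripper_width: -0.0
finger_force: 0.0
```

Emit:
arm_command:
  deltas:
    - [[0,0,0,0,0,1,1],[0,0,0,0,0,0,1],[0,0,0,0,0,0,1]]

```text
t: 11.05
ee_pos: [0.4497, 0.2499, -0.0339]
tcp_rot: [-0.0, -0.401, 0.916, 0.0]
wrist_force: [0.2, 0.9, 0.5]
gripper_width: -0.0001
finger_force: 0.0
```

Emit:
arm_command:
  deltas:
    - [[0,0,0,0,0,1,1],[0,0,0,0,0,0,1],[0,0,0,0,0,0,1]]

```text
t: 11.3
ee_pos: [0.4497, 0.2499, -0.0349]
tcp_rot: [-0.0, -0.401, 0.916, 0.0]
wrist_force: [-0.2, 0.1, -0.2]
gripper_width: 0.0002
finger_force: 0.0
```

```bash
python3 - <<'E'
from fit import *
im=get_image("side");s=status.state();print(s["wrist_force"],s["ee_pos"])
print(im["img"][176:188,258:282,1])
E
```

```text
[ 0.74390053  0.01223744 -0.12313699] [ 0.44975083  0.24989233 -0.03482119]
[[ 89  89  91  90  88  89  87  83  91 109 113 117 121 101  66  42  38  52
   70  82  84  85  87  87]
 [ 87  90  91  90  88  90  88  84  88 106 110 115 124 108  71  44  41  53
   74  84  84  84  85  86]
 [ 88  89  89  88  90  90  87  85  89 106 110 109 117 108  74  48  43  60
   79  86  86  84  84  86]
 [ 86  90  89  90  91  88  87  87  93 107 107 108 114 109  81  52  54  70
   85  87  84  83  83  83]
 [ 89  88  89  91  89  90  89  89  94 105 110 108 116 114  91  65  63  77
   88  89  85  83  81  85]
 [ 86  87  89  89  89  89  90  89  92  99 101  99 110 113  95  71  65  73
   85  89  85  84  82  82]
 [ 86  87  88  88  88  89  90  90  90  92  88  83  90  94  84  69  60  66
   76  85  86  85  82  81]
 [ 85  87  88  89  89  89  89  89  88  87  80  70  67  68  66  61  57  56
   70  80  86  84  84  83]
 [ 86  86  86  87  90  89  88  88  90  86  77  62  54  57  56  55  54  53
   59  71  79  83  81  81]
 [ 86  85  87  90  87  88  90  89  89  87  73  63  55  54  58  55  54  57
   56  63  75  83  83  82]
 [ 86  85  88  89  88  89  89  91  89  86  75  62  56  57  56  57  58  56
   55  62  72  81  82  82]
 [ 87  87  88  86  88  88  92  89  88  89  81  66  59  57  55  54  56  55
   54  58  67  79  81  80]]
```

Emit:
arm_command:
  deltas:
    - [[0,0,0,0,0,1,1],[0,0,0,0,0,0,1],[0,0,0,0,0,0,1]]

```text
t: 11.6
ee_pos: [0.4497, 0.2499, -0.0359]
tcp_rot: [-0.0, -0.401, 0.916, 0.0]
wrist_force: [0.1, 0.6, 0.3]
gripper_width: -0.0004
finger_force: 0.0
```

Emit:
arm_command:
  deltas:
    - [[0,0,0,0,0,1,1],[0,0,0,0,0,0,1],[0,0,0,0,0,0,1]]

```text
t: 11.85
ee_pos: [0.4497, 0.2499, -0.0369]
tcp_rot: [-0.0, -0.401, 0.916, 0.0]
wrist_force: [0.2, -0.5, 0.9]
gripper_width: 0.0002
finger_force: 0.0
```

Emit:
arm_command:
  deltas:
    - [[0,0,0,0,0,1,1],[0,0,0,0,0,0,1],[0,0,0,0,0,0,1]]

```text
t: 12.1
ee_pos: [0.4497, 0.2499, -0.0379]
tcp_rot: [-0.0, -0.401, 0.916, 0.0]
wrist_force: [0.2, -0.5, -0.2]
gripper_width: -0.0001
finger_force: 0.0
```

Emit:
arm_command:
  deltas:
    - [[0,0,0,0,0,1,1],[0,0,0,0,0,0,1]]

```text
t: 12.27
ee_pos: [0.4497, 0.2498, -0.039]
tcp_rot: [-0.0, -0.401, 0.916, 0.0]
wrist_force: [-1.2, -0.2, -0.5]
gripper_width: 0.0003
finger_force: 0.0
```

Emit:
arm_command:
  deltas:
    - [[0,0,0,0,0,1,1],[0,0,0,0,0,0,1]]

```text
t: 12.43
ee_pos: [0.4499, 0.2499, -0.0395]
tcp_rot: [0.0, -0.401, 0.916, 0.0]
wrist_force: [-1.1, -0.2, 3.0]
gripper_width: -0.0003
finger_force: 1.5
```

Emit:
arm_command:
  deltas:
    - [[0,0,0,0,0,1,1],[0,0,0,0,0,0,1]]

```text
t: 12.6
ee_pos: [0.4499, 0.2499, -0.0396]
tcp_rot: [0.0, -0.401, 0.916, -0.0]
wrist_force: [-5.1, -3.2, 11.4]
gripper_width: -0.0001
finger_force: 5.6
```

Contact came at a reported z of −0.0393, so the real finger end is 39 mm above the reported TCP. Laterally it agrees within about 3 mm. From here, commanded z = real z − 0.039. Back up, open, and return to the bed.

Emit:
arm_command:
  deltas:
    - [[0,0,0,0,0,-10,1],[0,0,0,0,0,-20,0.5],[0,0,0,0,0,-25,0],[0,0,0,0,0,-25,0],[0,0,0,0,0,-22,0],[0,0,0,8,31.9,0,0],[0,0,0,8,31.9,0,0],[0,0,0,8,31.9,0,0],[0,0,0,8,31.9,0,0],[0,0,0,0,0,0,0]]

```text
t: 13.43
ee_pos: [0.3305, 0.3149, 0.0614]
tcp_rot: [-0.0, -0.403, 0.915, 0.001]
wrist_force: [-0.8, -0.6, 0.5]
gripper_width: 0.0855
finger_force: 0.0
```

```bash
python3 - <<'E'
from fit import *
im=get_image("side");print(fit([im],"bed",(.335,.312),yaws=[.82]))
E
python3 go.py .335 .312 -.036 137.3
```

```text
(array([0.33357665, 0.31299852, 0.82976228]), np.float64(0.0813685930569914))
psi 137.51 wz 0.0036 shift after turn mm [-0.1 -3.2 97.6] tcp [0.3326 0.314  0.0616] tilt -1.0 q [ 0.68 -0.06  1.77  0.    1.42 -1.72] t 13.4833 w 0.08502007093513518 F [ 0.1 -0.8 -0.1]
```

Emit:
arm_command:
  deltas:
    - [[0,0,0,0,0,0,0],[0,0,0,0,0,10,0],[0,0,0,0,0,16,0],[0,0,0,0,0,16,0],[0,0,0,0,0,16,0],[0,0,0,0,0,15,0],[0,0,0,0,0,12,0],[0,0,0,0,0,8,0],[0,0,0,0,0,3,0],[0,0,0,0,0,0,0]]

```text
t: 14.32
ee_pos: [0.3343, 0.3122, -0.0357]
tcp_rot: [-0.001, -0.401, 0.916, -0.0]
wrist_force: [0.1, 0.6, -0.3]
gripper_width: 0.0853
finger_force: 0.0
```

Emit:
arm_command:
  deltas:
    - [[0,0,0,0,0,0,0.15],[0,0,0,0,0,0,0.25],[0,0,0,0,0,0,0.35],[0,0,0,0,0,0,0.5],[0,0,0,0,0,0,0.7],[0,0,0,0,0,0,1],[0,0,0,0,0,0,1],[0,0,0,0,0,0,1],[0,0,0,0,0,0,1]]
  grip_force: 40

```text
t: 15.07
ee_pos: [0.3352, 0.3134, -0.0336]
tcp_rot: [0.001, -0.401, 0.916, 0.0]
wrist_force: [0.5, -1.8, 5.9]
gripper_width: 0.0532
finger_force: 42.9
```

Gripped, with a 53 mm opening and 43 N. Lift.

Emit:
arm_command:
  deltas:
    - [[0,0,0,0,0,-3,1],[0,0,0,0,0,-8,1],[0,0,0,0,0,-12,1],[0,0,0,0,0,-12,1],[0,0,0,0,0,-12,1],[0,0,0,0,0,-12,1],[0,0,0,0,0,-12,1],[0,0,0,0,0,-6,1],[0,0,0,0,0,-3,1],[0,0,0,0,0,0,1]]

```text
t: 15.9
ee_pos: [0.3344, 0.3131, 0.0457]
tcp_rot: [0.0, -0.401, 0.916, 0.0]
wrist_force: [-0.3, 0.7, -1.6]
gripper_width: 0.0532
finger_force: 42.2
```

```bash
python3 go.py .519 .387 .04 65.9; python3 - <<'E'
from fit import *
im=get_image("side");
for z in (0,.07,.08,.09):print(z,fit([im],"bed",(.335,.312),z=z,yaws=[.82]))
E
```

```text
psi 137.3 wz 1.2462 shift after turn mm [-138.3  142.9    5.8] tcp [0.3344 0.3131 0.0457] tilt -1.0 q [ 0.67 -0.04  1.79  0.    1.39 -1.72] t 15.9 w 0.05321718558205246 F [-0.3  0.7 -1.6]
0 (array([0.32311528, 0.39409069, 0.88958259]), np.float64(0.30293463442634716))
0.07 (array([0.32681329, 0.32290555, 0.85058757]), np.float64(0.35713593330963844))
0.08 (array([0.32723327, 0.31206012, 0.84370155]), np.float64(0.36640203239123537))
0.09 (array([0.32776741, 0.30193159, 0.85732067]), np.float64(0.3758982690745485))
```

Emit:
arm_command:
  deltas:
    - [[0,0,0.1246,0,0,0,1],[0,0,0.1246,0,0,0,1],[0,0,0.1246,0,0,0,1],[0,0,0.1246,0,0,0,1],[0,0,0.1246,0,0,0,1],[0,0,0.1246,0,0,0,1],[0,0,0.1246,0,0,0,1],[0,0,0.1246,0,0,0,1],[0,0,0.1246,0,0,0,1],[0,0,0.1246,0,0,0,1]]

```text
t: 16.78
ee_pos: [0.3337, 0.3125, 0.0441]
tcp_rot: [-0.001, 0.212, 0.977, -0.001]
wrist_force: [0.3, 0.3, -1.6]
gripper_width: 0.0534
finger_force: 42.2
```

Emit:
arm_command:
  deltas:
    - [[0,0,0,-10,10,0,1],[0,0,0,-17,18,0,1],[0,0,0,-20,21,0,1],[0,0,0,-22,23,0,1],[0,0,0,-22,23,0,1],[0,0,0,-20,21,0,1],[0,0,0,-17,17,0,1],[0,0,0,-10,10,0,1],[0,0,0,0,0,0,1],[0,0,0,0,0,0,1]]

```text
t: 17.62
ee_pos: [0.5182, 0.3867, 0.0434]
tcp_rot: [-0.001, 0.209, 0.978, -0.001]
wrist_force: [0.1, -0.6, -2.4]
gripper_width: 0.0535
finger_force: 42.6
```

```bash
python3 go.py .519 .387 -.021 65.9; python3 - <<'E'
from h import *
im=get_image("side");cv2.imwrite("pics/s7.png",cv2.resize(im["img"][60:240,180:420],None,fx=3,fy=3))
E
```

```text
psi 65.89 wz -0.0002 shift after turn mm [-0.7  0.8 64.4] tcp [0.5182 0.3867 0.0434] tilt -1.0 q [ 0.58  0.48  1.19  0.    1.47 -0.57] t 17.6167 w 0.05350732169768107 F [ 0.1 -0.6 -2.4]
```

View pics/s7.png

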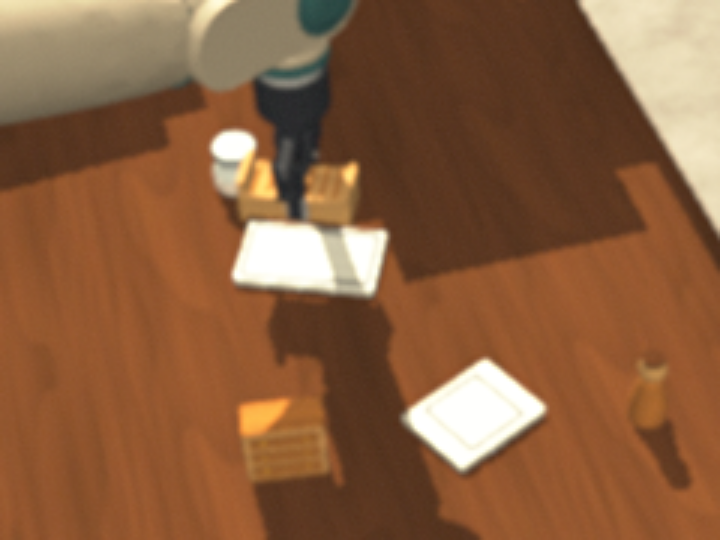

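The bed is held level above its base, in line with it, at around crop pixel (300,190). I'll lower it to just above, then feel for contact.

Emit:
arm_command:
  deltas:
    - [[0,0,0,-0.7,0.8,6,1],[0,0,0,0,0,11,1],[0,0,0,0,0,12,1],[0,0,0,0,0,12,1],[0,0,0,0,0,10,1],[0,0,0,0,0,6,1],[0,0,0,0,0,3,1],[0,0,0,0,0,2,1],[0,0,0,0,0,0,1],[0,0,0,0,0,0,1]]

```text
t: 18.5
ee_pos: [0.52, 0.3878, -0.0162]
tcp_rot: [0.0, 0.209, 0.978, 0.0]
wrist_force: [0.9, -0.7, -1.5]
gripper_width: 0.0531
finger_force: 42.6
```

Emit:
arm_command:
  deltas:
    - [[0,0,0,0,0,1,1],[0,0,0,0,0,1,1],[0,0,0,0,0,0,1],[0,0,0,0,0,0,1]]

```text
t: 18.83
ee_pos: [0.5197, 0.3876, -0.0187]
tcp_rot: [0.0, 0.209, 0.978, 0.0]
wrist_force: [0.9, 0.8, -1.1]
gripper_width: 0.0532
finger_force: 42.6
```

Emit:
arm_command:
  deltas:
    - [[0,0,0,0,0,1,1],[0,0,0,0,0,0,1],[0,0,0,0,0,0,1]]

```text
t: 19.08
ee_pos: [0.5196, 0.3875, -0.0198]
tcp_rot: [-0.0, 0.209, 0.978, 0.0]
wrist_force: [0.1, 0.1, -1.5]
gripper_width: 0.0531
finger_force: 42.6
```

Emit:
arm_command:
  deltas:
    - [[0,0,0,0,0,1,1],[0,0,0,0,0,1,1],[0,0,0,0,0,0,1],[0,0,0,0,0,0,1]]

```text
t: 19.42
ee_pos: [0.5195, 0.3875, -0.0219]
tcp_rot: [-0.0, 0.209, 0.978, -0.0]
wrist_force: [-0.1, -0.5, -1.9]
gripper_width: 0.0535
finger_force: 42.6
```

Emit:
arm_command:
  deltas:
    - [[0,0,0,0,0,1,1],[0,0,0,0,0,0,1],[0,0,0,0,0,0,1]]

```text
t: 19.67
ee_pos: [0.5196, 0.3875, -0.0228]
tcp_rot: [-0.0, 0.209, 0.978, 0.0]
wrist_force: [-0.6, -0.1, -1.3]
gripper_width: 0.0533
finger_force: 42.6
```

Emit:
arm_command:
  deltas:
    - [[0,0,0,0,0,1,1],[0,0,0,0,0,0,1],[0,0,0,0,0,0,1]]

```text
t: 19.92
ee_pos: [0.5198, 0.3877, -0.0235]
tcp_rot: [0.0, 0.209, 0.978, 0.0]
wrist_force: [-0.4, -1.2, 0.3]
gripper_width: 0.0534
finger_force: 42.7
```

The weight has come off the gripper, so the bed is down. Half a millimetre more, then release and retreat.

Emit:
arm_command:
  deltas:
    - [[0,0,0,0,0,0.5,1],[0,0,0,0,0,0,1],[0,0,0,0,0,0,0.35],[0,0,0,0,0,0,0.2],[0,0,0,0,0,0,0],[0,0,0,0,0,0,0],[0,0,0,0,0,0,0],[0,0,0,0,0,0,0],[0,0,0,0,0,0,0]]

```text
t: 20.67
ee_pos: [0.5196, 0.3875, -0.0243]
tcp_rot: [-0.0, 0.209, 0.978, 0.0]
wrist_force: [-0.7, -0.2, 0.6]
gripper_width: 0.0853
finger_force: 0.0
```

Emit:
arm_command:
  deltas:
    - [[0,0,0,0,0,-6,0],[0,0,0,0,0,-12,0],[0,0,0,0,0,-18,0],[0,0,0,0,0,-20,0],[0,0,0,0,0,-20,0],[0,0,0,0,0,-20,0],[0,0,0,0,0,-14,0],[0,0,0,0,0,-10,0],[0,0,0,0,0,0,0]]

```text
t: 21.42
ee_pos: [0.5209, 0.3884, 0.0997]
tcp_rot: [0.002, 0.209, 0.978, 0.002]
wrist_force: [0.2, 0.1, 1.1]
gripper_width: 0.0852
finger_force: 0.0
```

```bash
python3 go.py .4345 .120 .09 82; python3 - <<'E'
from fit import *
im=get_image("side");print(fit([im],"bed",(.519,.387),z=.01,yaws=[-.42,2.72]))
E
```

```text
psi 65.91 wz -0.2809 shift after turn mm [  48.2 -277.8    8.2] tcp [0.5209 0.3884 0.0997] tilt -0.99998 q [ 0.58  0.44  1.13  0.    1.57 -0.57] t 21.4167 w 0.08515467319202562 F [0.2 0.1 1.1]
(array([ 0.52346259,  0.36110933, -0.62231442]), np.float64(0.5375507835171214))
```

Emit:
arm_command:
  deltas:
    - [[0,0,-0.0937,0,0,0,0],[0,0,-0.0937,0,0,0,0],[0,0,-0.0937,0,0,0,0],[0,0,0,6,-36,1,0],[0,0,0,7,-40,1,0],[0,0,0,7,-40,1,0],[0,0,0,7,-40,1,0],[0,0,0,7,-40,1,0],[0,0,0,7,-40,1,0],[0,0,0,7,-40,1,0]]

```text
t: 22.3
ee_pos: [0.432, 0.1192, 0.0873]
tcp_rot: [-0.001, 0.069, 0.998, -0.0]
wrist_force: [0.3, -0.9, 0.1]
gripper_width: 0.0856
finger_force: 0.0
```

Emit:
arm_command:
  deltas:
    - [[0,0,0,0,0,0,0],[0,0,0,0,0,0,0],[0,0,0,0,0,0,0]]

```text
t: 22.55
ee_pos: [0.4336, 0.121, 0.0883]
tcp_rot: [-0.0, 0.07, 0.998, 0.0]
wrist_force: [0.4, -0.4, -1.4]
gripper_width: 0.0857
finger_force: 0.0
```

```bash
python3 go.py .4345 .120 -.017 82; python3 - <<'E'
from fit import *
im=get_image("top");cv2.imwrite("pics/t8.png",cv2.resize(im["img"][150:270,200:360],None,fx=4,fy=4,interpolation=cv2.INTER_CUBIC))
E
```

```text
psi 81.98 wz -0.0004 shift after turn mm [ -1.1  -0.9 105.3] tcp [0.4336 0.121  0.0883] tilt -1.0 q [ 0.19 -0.1   1.76  0.    1.48 -1.24] t 22.55 w 0.08572619938005084 F [ 0.4 -0.4 -1.4]
```

View pics/t8.png

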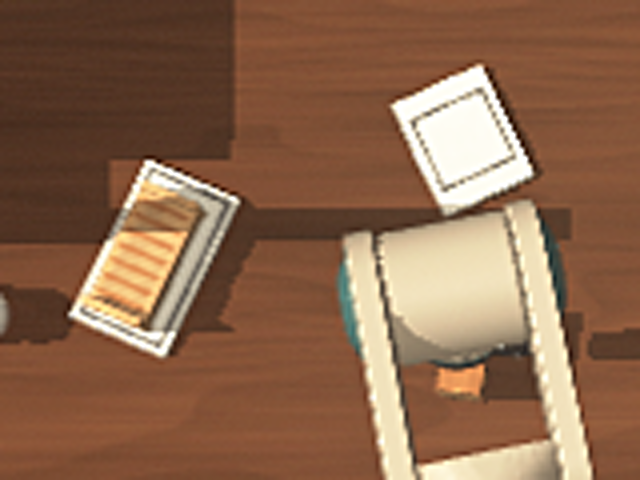

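The bed lies in its outline, at crop pixels around (145,255), apparently square; I'll measure it later. Now the chest: descend and grip.

Emit:
arm_command:
  deltas:
    - [[0,0,0,-1.1,-0.9,8,0],[0,0,0,0,0,14,0],[0,0,0,0,0,18,0],[0,0,0,0,0,18,0],[0,0,0,0,0,18,0],[0,0,0,0,0,14,0],[0,0,0,0,0,10,0],[0,0,0,0,0,5,0],[0,0,0,0,0,0,0],[0,0,0,0,0,0,0]]

```text
t: 23.43
ee_pos: [0.435, 0.1202, -0.0161]
tcp_rot: [0.0, 0.069, 0.998, 0.0]
wrist_force: [0.1, 0.1, 0.3]
gripper_width: 0.0852
finger_force: 0.0
```

```bash
cat >> fit.py <<'E'
def place(ims,name,xy,yaw,dr=60):
    global mask
    old=mask
    def mask2(im,nm,c,half=42):
        u,v=np.round(proj(im,c)).astype(int);x0,y0=u-half,v-half
        a=cv2.resize(im["img"][y0:v+half,x0:u+half],None,fx=S,fy=S).astype(int)
        sat=(a[...,2]-a[...,0])/np.maximum(a[...,2],1)
        W=render(im,"base_bed" if nm=="bed" else "base_chest",(B[nm]),a.shape[:2],x0,y0)
        z=render(im,nm,B[nm],a.shape[:2],x0,y0,.01)
        W=cv2.dilate(W|z,np.ones((15,15)))*0+cv2.dilate(W|z,np.ones((1,1)))
        m=((sat>.33)&(W>0)).astype(np.uint8)*255
        m=cv2.morphologyEx(m,cv2.MORPH_OPEN,np.ones((11,11)));m=cv2.morphologyEx(m,cv2.MORPH_CLOSE,np.ones((17,17)))
        cs,_=cv2.findContours(m,cv2.RETR_EXTERNAL,cv2.CHAIN_APPROX_NONE);o=np.zeros_like(m)
        cv2.drawContours(o,[max(cs,key=cv2.contourArea)],-1,255,-1);return o,x0,y0
    mask=mask2
    r=fit(ims,name,xy,.01,[yaw,yaw+np.pi]);mask=old;return r
B=dict(bed=(.519,.387,-.42),chest=(.5138,-.3845,-.209),chair=(.6215,.121,.436),drum=(.6293,-.152,.13))
E
python3 - <<'E'
from fit import *
for n in("top","side"):
    im=get_image(n);p,e=place([im],"bed",(.519,.387),-.42);print(n,p,np.degrees(p[2])%180,e)
E
python3 go.py .4345 .120 -.017 82
```

```text
top [ 0.51597895  0.39072907 -0.44770313] 154.34849991537396 0.09356470177886289
side [0.51935828 0.38680273 2.73176781] 156.5187659525415 0.6911468430455772
psi 82.03 wz 0.0005 shift after turn mm [ 0.9 -0.2  1.6] tcp [ 0.4355  0.1201 -0.0154] tilt -1.0 q [ 0.19  0.03  1.85  0.    1.25 -1.24] t 23.5333 w 0.08559403185509556 F [-0.1  0.1  0.4]
```

The bed measures about 4 mm or less off centre and 1.5° off square, inside the 8 mm margin. Grip and lift the chest.

Emit:
arm_command:
  deltas:
    - [[0,0,0,0,0,0,0.2],[0,0,0,0,0,0,0.35],[0,0,0,0,0,0,0.45],[0,0,0,0,0,0,0.55],[0,0,0,0,0,0,0.7],[0,0,0,0,0,0,1],[0,0,0,0,0,0,1],[0,0,0,0,0,0,1],[0,0,0,0,0,0,1]]

```text
t: 24.28
ee_pos: [0.435, 0.1199, -0.016]
tcp_rot: [0.0, 0.07, 0.998, 0.0]
wrist_force: [-0.6, -0.7, 3.8]
gripper_width: 0.0357
finger_force: 40.6
```

Emit:
arm_command:
  deltas:
    - [[0,0,0,0,0,-3,1],[0,0,0,0,0,-8,1],[0,0,0,0,0,-14,1],[0,0,0,0,0,-17,1],[0,0,0,0,0,-17,1],[0,0,0,0,0,-17,1],[0,0,0,0,0,-14,1],[0,0,0,0,0,-7,1],[0,0,0,0,0,-3,1],[0,0,0,0,0,0,1]]

```text
t: 25.12
ee_pos: [0.4348, 0.1199, 0.084]
tcp_rot: [0.0, 0.07, 0.998, 0.0]
wrist_force: [-0.4, -0.4, -0.9]
gripper_width: 0.0353
finger_force: 40.0
```

```bash
python3 go.py .5138 -.3845 .085 78.1
```

```text
psi 82.02 wz 0.0684 shift after turn mm [-181.3 -477.3   -1. ] tcp [0.4348 0.1199 0.084 ] tilt -1.0 q [ 0.19 -0.1   1.76  0.    1.47 -1.24] t 25.1167 w 0.03531835538508689 F [-0.4 -0.4 -0.9]
```

Emit:
arm_command:
  deltas:
    - [[0,0,0.0684,0,0,0,1],[0,0,0,-6,-15,0,1],[0,0,0,-11,-29,0,1],[0,0,0,-13,-34,0,1],[0,0,0,-13,-34,0,1],[0,0,0,-13,-34,0,1],[0,0,0,-13,-34,0,1],[0,0,0,-13,-34,0,1],[0,0,0,-13,-34,0,1],[0,0,0,-13,-34,0,1]]

```text
t: 25.95
ee_pos: [0.4814, -0.1799, 0.0823]
tcp_rot: [-0.001, 0.104, 0.995, 0.0]
wrist_force: [1.5, 0.4, -0.5]
gripper_width: 0.0355
finger_force: 40.2
```

Emit:
arm_command:
  deltas:
    - [[0,0,0,-13,-34,0,1],[0,0,0,-13,-34,0,1],[0,0,0,-13,-34,0,1],[0,0,0,-13,-34,0,1],[0,0,0,-12,-31,0,1],[0,0,0,-8,-20,0,1],[0,0,0,-4,-9,0,1],[0,0,0,0,0,0,1],[0,0,0,0,0,0,1],[0,0,0,0,0,0,1]]

```text
t: 26.78
ee_pos: [0.5159, -0.3847, 0.0827]
tcp_rot: [-0.001, 0.103, 0.995, 0.001]
wrist_force: [0.1, 0.4, -1.7]
gripper_width: 0.0355
finger_force: 40.3
```

```bash
python3 go.py .5138 -.3845 -.004 78.1; python3 - <<'E'
from h import *
im=get_image("side");cv2.imwrite("pics/s9.png",cv2.resize(im["img"][250:400,260:460],None,fx=3.5,fy=3.5))
E
```

```text
psi 78.13 wz 0.0006 shift after turn mm [ 1.9 -0.4 86.7] tcp [ 0.5159 -0.3847  0.0827] tilt -1.0 q [-0.7   0.44  1.16  0.    1.54 -2.06] t 26.7833 w 0.03550808968304768 F [ 0.1  0.4 -1.7]
```

View pics/s9.png

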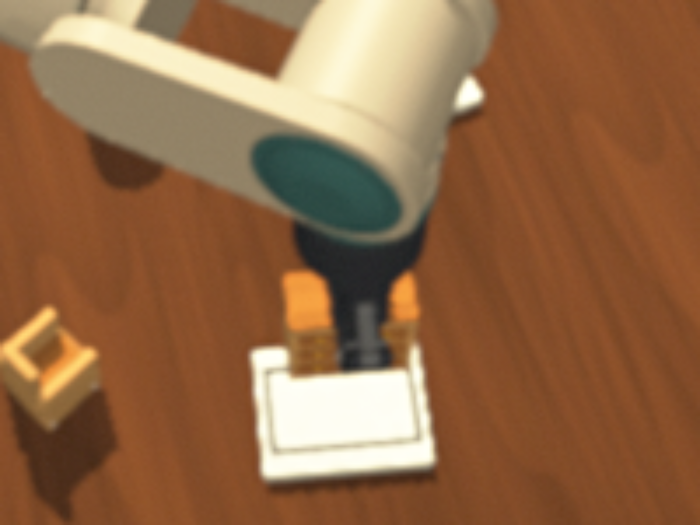

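The chest hangs level over its base, but its ends span crop columns about 290–412 with the finger at about 366. That suggests it is held several mm off centre along its length. I'll measure that.

```bash
python3 - <<'E'
from fit import *
np.set_printoptions(precision=4,suppress=True)
im=get_image("side");s=status.state();zb=.0827+.039-.0229
a=im["img"].astype(int)
for r in range(340,358,2):
    print(r," ".join("%3d/%3d"%(a[r,c,2],a[r,c,0]) for c in range(337,384,1)))
T=s["ee_pos"];x=np.array([np.cos(np.radians(-11.9)),np.sin(np.radians(-11.9)),0]);y=np.array([-x[1],x[0],0])
for sx in(-38,-11,11,38):
    for z in(zb,zb+.03):
        p=T+x*sx/1000-y*.018;p[2]=z;print(sx,round(z,3),proj(im,p))
E
```

```text
340 129/ 41 129/ 41 129/ 41 130/ 44 163/ 53 219/ 61 237/ 63 237/ 62 236/ 61 234/ 58 235/ 61 235/ 61 235/ 61 234/ 61 235/ 62 235/ 60 215/ 55 155/ 48  81/ 41  41/ 41  34/ 36  36/ 39  34/ 38  37/ 37  55/ 53  77/ 73  92/ 85  92/ 87  92/ 87  79/ 75  58/ 58  41/ 44  39/ 39  74/ 39 121/ 42 164/ 44 204/ 51 227/ 58 228/ 60 229/ 60 232/ 59 226/ 56 181/ 49 143/ 43 135/ 43 135/ 42 133/ 42
342 130/ 41 131/ 41 131/ 42 132/ 45 149/ 52 189/ 61 226/ 60 234/ 62 233/ 58 231/ 59 230/ 59 229/ 57 227/ 54 228/ 58 230/ 60 232/ 56 222/ 55 169/ 50  97/ 46  50/ 44  38/ 41  38/ 40  41/ 42  38/ 41  53/ 50  71/ 66  90/ 83  93/ 85  93/ 88  84/ 81  66/ 64  58/ 46  82/ 47 117/ 53 143/ 55 157/ 56 160/ 56 160/ 59 158/ 58 160/ 60 158/ 63 152/ 56 142/ 49 138/ 44 137/ 44 136/ 42 135/ 41
344 127/ 38 131/ 40 131/ 41 131/ 45 141/ 53 158/ 56 177/ 60 185/ 61 181/ 61 175/ 57 169/ 57 166/ 59 165/ 61 162/ 60 162/ 61 160/ 60 155/ 59 146/ 58 129/ 54  97/ 48  58/ 44  40/ 42  35/ 38  35/ 37  47/ 47  68/ 64  86/ 80  93/ 86  93/ 88  85/ 80  74/ 66  86/ 47 122/ 43 145/ 43 146/ 45 141/ 43 137/ 43 136/ 42 140/ 45 148/ 54 155/ 62 151/ 57 
[... 1855 characters left out ...]
/ 65 149/ 70 152/ 72 173/ 99 228/169 251/217 241/199 185/129 139/ 65 130/ 39 132/ 38
356 196/160 225/188 233/198 234/199 226/185 195/143 160/ 90 146/ 61 139/ 53 139/ 55 140/ 57 140/ 61 144/ 65 154/ 73 155/ 74 157/ 78 161/ 85 165/ 89 173/ 98 174/105 158/106 147/108 155/120 173/134 193/149 206/160 211/164 214/165 221/170 229/178 234/184 236/189 236/189 245/197 252/207 254/214 255/223 255/235 254/225 224/180 219/177 252/233 255/245 233/189 155/ 95 132/ 45 131/ 40
-38 0.099 [343.2616 357.8164]
-38 0.129 [343.3909 351.9677]
-11 0.099 [355.7042 356.8256]
-11 0.129 [356.0964 350.9606]
11 0.099 [365.8259 356.0145]
11 0.129 [366.4315 350.1362]
38 0.099 [378.2262 355.0145]
38 0.129 [379.0926 349.12  ]
```

Seen by the camera, the chest's ends are at 342.3 and 376.5, so its centre is within about 1.5 mm of the outline centre as the tool stands. No lengthwise correction needed; I'll lower it.

Emit:
arm_command:
  deltas:
    - [[0,0,0,0,-0.4,8,1],[0,0,0,0,0,14,1],[0,0,0,0,0,15,1],[0,0,0,0,0,15,1],[0,0,0,0,0,13,1],[0,0,0,0,0,9,1],[0,0,0,0,0,5,1],[0,0,0,0,0,3,1],[0,0,0,0,0,0,1],[0,0,0,0,0,0,1]]

```text
t: 27.72
ee_pos: [0.5164, -0.3865, 0.0024]
tcp_rot: [0.001, 0.104, 0.995, -0.0]
wrist_force: [-0.6, -0.5, -0.9]
gripper_width: 0.0356
finger_force: 40.3
```

Emit:
arm_command:
  deltas:
    - [[0,0,0,0,0,1,1],[0,0,0,0,0,1,1],[0,0,0,0,0,1,1],[0,0,0,0,0,0,1],[0,0,0,0,0,0,1]]

```text
t: 28.13
ee_pos: [0.516, -0.3862, -0.0013]
tcp_rot: [0.0, 0.104, 0.995, 0.0]
wrist_force: [-0.3, 0.4, -1.4]
gripper_width: 0.0359
finger_force: 40.3
```

Emit:
arm_command:
  deltas:
    - [[0,0,0,0,0,1,1],[0,0,0,0,0,0,1],[0,0,0,0,0,0,1]]

```text
t: 28.38
ee_pos: [0.516, -0.3862, -0.0024]
tcp_rot: [-0.0, 0.104, 0.995, 0.0]
wrist_force: [0.5, -0.1, -0.7]
gripper_width: 0.0354
finger_force: 40.3
```

Emit:
arm_command:
  deltas:
    - [[0,0,0,0,1.5,1,1],[0,0,0,0,0,1,1],[0,0,0,0,0,0,1],[0,0,0,0,0,0,1]]

```text
t: 28.72
ee_pos: [0.5163, -0.3846, -0.0045]
tcp_rot: [-0.0, 0.104, 0.995, 0.0]
wrist_force: [-0.0, -0.1, -0.7]
gripper_width: 0.0354
finger_force: 40.3
```

Emit:
arm_command:
  deltas:
    - [[0,0,0,0,0,1,1],[0,0,0,0,0,0,1],[0,0,0,0,0,0,1]]

```text
t: 28.97
ee_pos: [0.5163, -0.3847, -0.0054]
tcp_rot: [-0.0, 0.104, 0.995, 0.0]
wrist_force: [0.3, 0.1, -1.0]
gripper_width: 0.0359
finger_force: 40.3
```

Emit:
arm_command:
  deltas:
    - [[0,0,0,0,0,0.7,1],[0,0,0,0,0,0,1],[0,0,0,0,0,0,1]]

```text
t: 29.22
ee_pos: [0.5164, -0.3849, -0.0059]
tcp_rot: [0.0, 0.104, 0.995, -0.0]
wrist_force: [-0.3, 0.1, 0.1]
gripper_width: 0.0355
finger_force: 40.3
```

Emit:
arm_command:
  deltas:
    - [[0,0,0,0,0,0.6,1],[0,0,0,0,0,0,1],[0,0,0,0,0,0,1]]

```text
t: 29.47
ee_pos: [0.5165, -0.3849, -0.0059]
tcp_rot: [0.0, 0.104, 0.995, -0.0]
wrist_force: [-2.5, 1.9, 6.3]
gripper_width: 0.0355
finger_force: 40.9
```

Emit:
arm_command:
  deltas:
    - [[0,0,0,0,0,0,0.5],[0,0,0,0,0,0,0.35],[0,0,0,0,0,0,0],[0,0,0,0,0,0,0],[0,0,0,0,0,0,0],[0,0,0,0,0,0,0],[0,0,0,0,0,0,0],[0,0,0,0,0,0,0]]

```text
t: 30.13
ee_pos: [0.5163, -0.3847, -0.0067]
tcp_rot: [-0.0, 0.104, 0.995, 0.0]
wrist_force: [-0.5, -0.1, 0.4]
gripper_width: 0.0855
finger_force: 0.0
```

Emit:
arm_command:
  deltas:
    - [[0,0,0,0,0,-6,0],[0,0,0,0,0,-14,0],[0,0,0,0,0,-22,0],[0,0,0,0,0,-24,0],[0,0,0,0,0,-24,0],[0,0,0,0,0,-14,0],[0,0,0,0,0,-6,0],[0,0,0,0,0,0,0]]

```text
t: 30.8
ee_pos: [0.5172, -0.3855, 0.1065]
tcp_rot: [0.002, 0.104, 0.995, -0.001]
wrist_force: [1.0, -0.1, 0.1]
gripper_width: 0.0854
finger_force: 0.0
```

```bash
python3 go.py .333 -.3078 .10 -62.1
```

```text
psi 78.09 wz 2.4468 shift after turn mm [-126.4 -154.9    7.3] tcp [ 0.5172 -0.3855  0.1065] tilt -0.99999 q [-0.7   0.42  1.14  0.    1.58 -2.06] t 30.8 w 0.08542331163516885 F [ 1.  -0.1  0.1]
```

Emit:
arm_command:
  deltas:
    - [[0,0,0.1223,0,0,0,0],[0,0,0.1223,0,0,0,0],[0,0,0.1223,0,0,0,0],[0,0,0.1223,0,0,0,0],[0,0,0.1223,0,0,0,0],[0,0,0.1223,0,0,0,0],[0,0,0.1223,0,0,0,0],[0,0,0.1223,0,0,0,0],[0,0,0.1223,0,0,0,0],[0,0,0.1223,0,0,0,0]]

```text
t: 31.63
ee_pos: [0.5158, -0.3843, 0.1018]
tcp_rot: [-0.001, 0.658, 0.753, 0.0]
wrist_force: [0.9, -0.4, 0.0]
gripper_width: 0.0857
finger_force: 0.0
```

Emit:
arm_command:
  deltas:
    - [[0,0,0.1223,0,0,0,0],[0,0,0.1223,0,0,0,0],[0,0,0.1223,0,0,0,0],[0,0,0.1223,0,0,0,0],[0,0,0.1223,0,0,0,0],[0,0,0.1223,0,0,0,0],[0,0,0.1223,0,0,0,0],[0,0,0.1223,0,0,0,0],[0,0,0.1223,0,0,0,0],[0,0,0.1223,0,0,0,0]]

```text
t: 32.47
ee_pos: [0.5158, -0.3843, 0.1018]
tcp_rot: [-0.001, 0.971, 0.239, -0.001]
wrist_force: [-0.6, 0.3, -0.3]
gripper_width: 0.0853
finger_force: 0.0
```

Emit:
arm_command:
  deltas:
    - [[0,0,0,-10,-12,1,0],[0,0,0,-17,-21,1,0],[0,0,0,-19,-23,1,0],[0,0,0,-19,-23,1,0],[0,0,0,-19,-23,1,0],[0,0,0,-19,-23,1,0],[0,0,0,-15,-20,1,0],[0,0,0,-8,-10,0,0],[0,0,0,0,0,0,0],[0,0,0,0,0,0,0]]

```text
t: 33.3
ee_pos: [0.3322, -0.3067, 0.0959]
tcp_rot: [-0.0, 0.97, 0.241, 0.0]
wrist_force: [0.5, -0.5, -0.1]
gripper_width: 0.0856
finger_force: 0.0
```

```bash
python3 go.py .333 -.3078 -.030 -62.1; python3 - <<'E'
from fit import *
np.set_printoptions(precision=4,suppress=True)
for n in("top","side"):
    im=get_image(n)
    p,e=place([im],"chest",(.5138,-.3845),-.209);print(n,p,np.degrees(p[2])%180,e)
    if n=="side":print(fit([im],"chair",(.333,-.308),yaws=[.485]))
E
```

```text
psi -62.09 wz 0.0002 shift after turn mm [  0.2   1.4 125.9] tcp [ 0.3322 -0.3067  0.0959] tilt -1.0 q [-0.83 -0.1   1.75  0.    1.5   0.26] t 33.3 w 0.0855741545967724 F [ 0.5 -0.5 -0.1]
top [ 0.5152 -0.386  -0.2038] 168.32351159708998 0.0512675702811245
side [ 0.5143 -0.3846 -0.2106] 167.93284880352644 0.03246771359236844
(array([ 0.3333, -0.3063,  0.5094]), np.float64(0.08690926481457328))
```

The chest is within 1.5 mm of its base centre and square. Next, the chair: descend and grip.

Emit:
arm_command:
  deltas:
    - [[0,0,0,0,1,10,0],[0,0,0,0,0,18,0],[0,0,0,0,0,20,0],[0,0,0,0,0,20,0],[0,0,0,0,0,18,0],[0,0,0,0,0,15,0],[0,0,0,0,0,12,0],[0,0,0,0,0,8,0],[0,0,0,0,0,5,0],[0,0,0,0,0,0,0]]

```text
t: 34.23
ee_pos: [0.3326, -0.3072, -0.031]
tcp_rot: [-0.001, 0.97, 0.242, -0.001]
wrist_force: [-0.5, 0.3, 0.4]
gripper_width: 0.0857
finger_force: 0.0
```

Emit:
arm_command:
  deltas:
    - [[0,0,0,0,0,0,0.15],[0,0,0,0,0,0,0.25],[0,0,0,0,0,0,0.35],[0,0,0,0,0,0,0.45],[0,0,0,0,0,0,0.6],[0,0,0,0,0,0,1],[0,0,0,0,0,0,1],[0,0,0,0,0,0,1],[0,0,0,0,0,0,1]]
  grip_force: 35

```text
t: 34.98
ee_pos: [0.3334, -0.3083, -0.0288]
tcp_rot: [0.001, 0.97, 0.241, 0.0]
wrist_force: [-0.2, -0.4, 6.4]
gripper_width: 0.0474
finger_force: 37.6
```

Emit:
arm_command:
  deltas:
    - [[0,0,0,0,0,-3,1],[0,0,0,0,0,-8,1],[0,0,0,0,0,-14,1],[0,0,0,0,0,-17,1],[0,0,0,0,0,-17,1],[0,0,0,0,0,-17,1],[0,0,0,0,0,-14,1],[0,0,0,0,0,-7,1],[0,0,0,0,0,-3,1],[0,0,0,0,0,0,1]]

```text
t: 35.82
ee_pos: [0.3329, -0.3078, 0.0707]
tcp_rot: [0.0, 0.97, 0.241, 0.0]
wrist_force: [0.0, -0.0, -0.2]
gripper_width: 0.0474
finger_force: 36.9
```

```bash
python3 go.py .6215 .121 .07 -65
```

```text
psi -62.05 wz 0.0514 shift after turn mm [ 442.8 -266.7    0.6] tcp [ 0.3329 -0.3078  0.0707] tilt -1.0 q [-0.83 -0.08  1.77  0.    1.44  0.26] t 35.8167 w 0.04740776614821509 F [ 0.  -0.  -0.2]
```

Emit:
arm_command:
  deltas:
    - [[0,0,0.0514,0,0,0,1],[0,0,0,12,-7,0,1],[0,0,0,24,-15,0,1],[0,0,0,29,-17.5,0,1],[0,0,0,29,-17.5,0,1],[0,0,0,29,-17.5,0,1],[0,0,0,29,-17.5,0,1],[0,0,0,29,-17.5,0,1],[0,0,0,29,-17.5,0,1],[0,0,0,29,-17.5,0,1]]

```text
t: 36.65
ee_pos: [0.4883, -0.074, 0.069]
tcp_rot: [-0.001, 0.976, 0.217, -0.001]
wrist_force: [0.6, -0.4, -1.0]
gripper_width: 0.0475
finger_force: 36.9
```

Emit:
arm_command:
  deltas:
    - [[0,0,0,29,-17.5,0,1],[0,0,0,29,-17.5,0,1],[0,0,0,29,-17.5,0,1],[0,0,0,29,-17.5,0,1],[0,0,0,29,-17,0,1],[0,0,0,29,-17,0,1],[0,0,0,20,-12,0,1],[0,0,0,10,-6,0,1],[0,0,0,0,0,0,1],[0,0,0,0,0,0,1]]

```text
t: 37.48
ee_pos: [0.6209, 0.121, 0.0686]
tcp_rot: [-0.0, 0.976, 0.217, -0.001]
wrist_force: [-0.6, -0.3, -0.3]
gripper_width: 0.0476
finger_force: 36.9
```

Emit:
arm_command:
  deltas:
    - [[0,0,0,0,0,0,1],[0,0,0,0,0,0,1]]

```text
t: 37.65
ee_pos: [0.6212, 0.1199, 0.0701]
tcp_rot: [0.0, 0.976, 0.216, -0.0]
wrist_force: [-0.6, -0.8, -1.5]
gripper_width: 0.0478
finger_force: 36.9
```

```bash
python3 go.py .6215 .121 -.012 -65
```

```text
psi -65.06 wz -0.0011 shift after turn mm [ 0.8 -0.8 82.1] tcp [0.6212 0.1199 0.0701] tilt -1.0 q [ 0.13  0.42  1.22 -0.    1.51  1.27] t 37.65 w 0.04780102750303114 F [-0.6 -0.8 -1.5]
```

Emit:
arm_command:
  deltas:
    - [[0,0,0,0.8,-0.8,8,1],[0,0,0,0,0,14,1],[0,0,0,0,0,15,1],[0,0,0,0,0,15,1],[0,0,0,0,0,13,1],[0,0,0,0,0,9,1],[0,0,0,0,0,6,1],[0,0,0,0,0,3.5,1],[0,0,0,0,0,0,1],[0,0,0,0,0,0,1]]

```text
t: 38.48
ee_pos: [0.6225, 0.1221, -0.0125]
tcp_rot: [-0.0, 0.976, 0.216, 0.0]
wrist_force: [-0.4, -0.1, -0.9]
gripper_width: 0.048
finger_force: 36.9
```

Emit:
arm_command:
  deltas:
    - [[0,0,0,0,0,1,1],[0,0,0,0,0,1,1],[0,0,0,0,0,1,1],[0,0,0,0,0,0,1],[0,0,0,0,0,0,1]]

```text
t: 38.9
ee_pos: [0.6221, 0.1221, -0.0161]
tcp_rot: [-0.0, 0.976, 0.216, 0.0]
wrist_force: [0.8, 0.3, -0.8]
gripper_width: 0.0472
finger_force: 36.9
```

Emit:
arm_command:
  deltas:
    - [[0,0,0,0,0,1,1],[0,0,0,0,0,0,1],[0,0,0,0,0,0,1]]

```text
t: 39.15
ee_pos: [0.622, 0.1221, -0.0172]
tcp_rot: [-0.0, 0.976, 0.216, -0.0]
wrist_force: [0.0, -0.2, -0.0]
gripper_width: 0.0475
finger_force: 36.9
```

Emit:
arm_command:
  deltas:
    - [[0,0,0,0,0,0.7,1],[0,0,0,0,0,0,1],[0,0,0,0,0,0,1]]

```text
t: 39.4
ee_pos: [0.6221, 0.1221, -0.0178]
tcp_rot: [-0.0, 0.976, 0.216, -0.0]
wrist_force: [0.1, 0.4, -1.3]
gripper_width: 0.0476
finger_force: 36.9
```

Emit:
arm_command:
  deltas:
    - [[0,0,0,0,0,0.7,1],[0,0,0,0,0,0,1],[0,0,0,0,0,0,1]]

```text
t: 39.65
ee_pos: [0.6221, 0.1221, -0.0186]
tcp_rot: [-0.0, 0.976, 0.216, -0.0]
wrist_force: [0.8, -0.6, 0.3]
gripper_width: 0.0473
finger_force: 36.9
```

Emit:
arm_command:
  deltas:
    - [[0,0,0,0,0,0.7,1],[0,0,0,0,0,0,1],[0,0,0,0,0,0,1]]

```text
t: 39.9
ee_pos: [0.6222, 0.1221, -0.0187]
tcp_rot: [-0.0, 0.976, 0.217, 0.0]
wrist_force: [-3.0, -0.1, 3.4]
gripper_width: 0.0472
finger_force: 37.3
```

Emit:
arm_command:
  deltas:
    - [[0,0,0,0,0,0.7,1],[0,0,0,0,0,0,1],[0,0,0,0,0,0,1]]

```text
t: 40.15
ee_pos: [0.6222, 0.1221, -0.0187]
tcp_rot: [0.0, 0.976, 0.217, 0.0]
wrist_force: [-4.8, -0.7, 8.4]
gripper_width: 0.0475
finger_force: 37.9
```

Down. Release and retreat, then go on to the drum with the hand kept at the same turn.

Emit:
arm_command:
  deltas:
    - [[0,0,0,0,0,-0.6,1],[0,0,0,0,0,0,0.4],[0,0,0,0,0,0,0.25],[0,0,0,0,0,0,0],[0,0,0,0,0,0,0],[0,0,0,0,0,0,0],[0,0,0,0,0,0,0],[0,0,0,0,0,0,0]]

```text
t: 40.82
ee_pos: [0.6221, 0.1221, -0.0194]
tcp_rot: [-0.0, 0.976, 0.216, 0.0]
wrist_force: [-0.4, -0.1, 0.0]
gripper_width: 0.0857
finger_force: 0.0
```

Emit:
arm_command:
  deltas:
    - [[0,0,0,0,0,-6,0],[0,0,0,0,0,-14,0],[0,0,0,0,0,-22,0],[0,0,0,0,0,-24,0],[0,0,0,0,0,-24,0],[0,0,0,0,0,-14,0],[0,0,0,0,0,-6,0],[0,0,0,0,0,0,0]]

```text
t: 41.48
ee_pos: [0.6233, 0.1223, 0.0938]
tcp_rot: [0.0, 0.976, 0.216, 0.002]
wrist_force: [-1.1, -0.2, -0.7]
gripper_width: 0.0853
finger_force: 0.0
```

```bash
python3 go.py .4277 -.1035 .08 -65
```

```text
psi -65.0 wz 0.0001 shift after turn mm [-272.7  121.9   12.7] tcp [0.6233 0.1223 0.0938] tilt -0.99999 q [0.14 0.4  1.19 0.   1.54 1.27] t 41.4833 w 0.08528076218181017 F [-1.1 -0.2 -0.7]
```

Emit:
arm_command:
  deltas:
    - [[0,0,0,-25,11,1,0],[0,0,0,-32,14,2,0],[0,0,0,-32,14,2,0],[0,0,0,-32,14,2,0],[0,0,0,-32,14,2,0],[0,0,0,-32,15,2,0],[0,0,0,-32,15,1,0],[0,0,0,-32,15,0,0],[0,0,0,-23.7,10,0,0],[0,0,0,0,0,0,0]]

```text
t: 42.32
ee_pos: [0.4235, -0.1061, 0.0775]
tcp_rot: [-0.0, 0.977, 0.215, -0.001]
wrist_force: [0.2, 0.5, -0.3]
gripper_width: 0.0858
finger_force: 0.0
```

Emit:
arm_command:
  deltas:
    - [[0,0,0,0,0,0,0],[0,0,0,0,0,0,0]]

```text
t: 42.48
ee_pos: [0.4265, -0.1034, 0.0782]
tcp_rot: [-0.0, 0.976, 0.216, -0.0]
wrist_force: [-0.3, 1.0, 0.5]
gripper_width: 0.0851
finger_force: 0.0
```

```bash
python3 go.py .4277 -.1035 -.025 -65;python3 - <<'E'
from fit import *
np.set_printoptions(precision=4,suppress=True)
for n in("top","side"):
    im=get_image(n)
    for k in("chair","bed"):
        p,e=place([im],k,B[k][:2],B[k][2]);print(n,k,p,np.degrees(p[2])%180,e)
        if k=="chair":print(place([im],k,B[k][:2],B[k][2]+np.pi/2))
    if n=="side":print(fit([im],"drum",(.428,-.103),yaws=[0]))
E
```

```text
psi -65.01 wz -0.0002 shift after turn mm [  1.1   0.7 103.2] tcp [ 0.4265 -0.1034  0.0782] tilt -1.0 q [-0.32 -0.13  1.8   0.    1.47  0.81] t 42.4833 w 0.08506655518290568 F [-0.3  1.   0.5]
top chair [0.623  0.1235 0.3999] 22.913804616807514 0.11430281268701381
(array([0.6219, 0.121 , 5.1433]), np.float64(0.1537142857142857))
top bed [ 0.5158  0.3904 -0.4266] 155.5579027100303 0.09846140434991069
side chair [0.6215 0.1232 0.4669] 26.75399385148713 0.11755952380952384
(array([0.6205, 0.1222, 5.3173]), np.float64(0.2572086394035742))
side bed [0.5249 0.4112 2.7658] 158.46616717301035 0.5199906476502221
(array([ 0.4264, -0.1018,  0.3177]), np.float64(0.10067580997813552))
```

The chair is centred within about 2.5 mm and square. Now the drum.

Emit:
arm_command:
  deltas:
    - [[0,0,0,0.5,0.3,10,0],[0,0,0,0,0,15,0],[0,0,0,0,0,17,0],[0,0,0,0,0,17,0],[0,0,0,0,0,15,0],[0,0,0,0,0,12,0],[0,0,0,0,0,10,0],[0,0,0,0,0,6,0],[0,0,0,0,0,0,0],[0,0,0,0,0,0,0]]

```text
t: 43.42
ee_pos: [0.4272, -0.1037, -0.0234]
tcp_rot: [-0.0, 0.976, 0.217, -0.0]
wrist_force: [0.2, -0.6, 0.3]
gripper_width: 0.0851
finger_force: 0.0
```

Emit:
arm_command:
  deltas:
    - [[0,0,0,0,0,0,0.15],[0,0,0,0,0,0,0.25],[0,0,0,0,0,0,0.3],[0,0,0,0,0,0,0.4],[0,0,0,0,0,0,0.6],[0,0,0,0,0,0,1],[0,0,0,0,0,0,1],[0,0,0,0,0,0,1],[0,0,0,0,0,0,1]]

```text
t: 44.17
ee_pos: [0.4277, -0.104, -0.0223]
tcp_rot: [0.0, 0.976, 0.216, 0.001]
wrist_force: [-2.4, 0.6, 5.5]
gripper_width: 0.0552
finger_force: 37.3
```

Emit:
arm_command:
  deltas:
    - [[0,0,0,0,0,-3,1],[0,0,0,0,0,-8,1],[0,0,0,0,0,-12,1],[0,0,0,0,0,-14,1],[0,0,0,0,0,-14,1],[0,0,0,0,0,-14,1],[0,0,0,0,0,-9,1],[0,0,0,0,0,-4,1],[0,0,0,0,0,-2,1],[0,0,0,0,0,0,1]]

```text
t: 45.0
ee_pos: [0.427, -0.1038, 0.0566]
tcp_rot: [-0.0, 0.976, 0.216, -0.0]
wrist_force: [0.4, -0.0, -0.2]
gripper_width: 0.0549
finger_force: 37.1
```

```bash
python3 go.py .6292 -.152 .055 -65
```

```text
psi -64.99 wz 0.0001 shift after turn mm [162.9 129.1   1.6] tcp [ 0.427  -0.1038  0.0566] tilt -1.0 q [-0.32 -0.1   1.83  0.    1.42  0.81] t 45.0 w 0.05493523804663209 F [ 0.4 -0.  -0.2]
```

Lifted (55 mm opening). On to its base.

Emit:
arm_command:
  deltas:
    - [[0,0,0,10,8,0,1],[0,0,0,20,16,0,1],[0,0,0,25,20,0,1],[0,0,0,27,21,0,1],[0,0,0,27,21,0,1],[0,0,0,25,20,0,1],[0,0,0,19,15,0,1],[0,0,0,10,8,0,1],[0,0,0,0,0,0,1],[0,0,0,0,0,0,1]]

```text
t: 45.83
ee_pos: [0.6287, -0.1516, 0.0549]
tcp_rot: [-0.001, 0.976, 0.216, -0.001]
wrist_force: [0.4, -0.6, -0.5]
gripper_width: 0.0547
finger_force: 37.2
```

Emit:
arm_command:
  deltas:
    - [[0,0,0,0,0,6,1],[0,0,0,0,0,11,1],[0,0,0,0,0,12,1],[0,0,0,0,0,12,1],[0,0,0,0,0,10,1],[0,0,0,0,0,6,1],[0,0,0,0,0,4,1],[0,0,0,0,0,3,1],[0,0,0,0,0,0,1],[0,0,0,0,0,0,1]]

```text
t: 46.67
ee_pos: [0.6296, -0.1519, -0.0069]
tcp_rot: [0.0, 0.976, 0.216, 0.0]
wrist_force: [0.7, 0.2, 0.2]
gripper_width: 0.055
finger_force: 37.2
```

```bash
python3 go.py .6292 -.152 -.013 -65
```

```text
psi -64.99 wz 0.0001 shift after turn mm [-0.5 -0.1  6.1] tcp [ 0.6296 -0.1519 -0.0069] tilt -1.0 q [-0.29  0.53  1.23  0.    1.38  0.84] t 46.6667 w 0.054980120680856705 F [0.7 0.2 0.2]
```

Emit:
arm_command:
  deltas:
    - [[0,0,0,0,0,1,1],[0,0,0,0,0,1,1],[0,0,0,0,0,1,1],[0,0,0,0,0,0,1],[0,0,0,0,0,0,1]]

```text
t: 47.08
ee_pos: [0.6293, -0.1518, -0.0103]
tcp_rot: [-0.0, 0.976, 0.216, 0.0]
wrist_force: [0.8, 0.4, 0.1]
gripper_width: 0.055
finger_force: 37.2
```

Emit:
arm_command:
  deltas:
    - [[0,0,0,0,0,1,1],[0,0,0,0,0,0,1],[0,0,0,0,0,0,1]]

```text
t: 47.33
ee_pos: [0.6293, -0.1518, -0.0114]
tcp_rot: [-0.0, 0.976, 0.216, -0.0]
wrist_force: [0.4, 0.4, -0.9]
gripper_width: 0.0551
finger_force: 37.2
```

Emit:
arm_command:
  deltas:
    - [[0,0,0,0,0,0.8,1],[0,0,0,0,0,0,1],[0,0,0,0,0,0,1]]

```text
t: 47.58
ee_pos: [0.6294, -0.1518, -0.0121]
tcp_rot: [-0.0, 0.976, 0.216, 0.0]
wrist_force: [0.0, -0.2, -0.2]
gripper_width: 0.0553
finger_force: 37.3
```

Emit:
arm_command:
  deltas:
    - [[0,0,0,0,0,0.8,1],[0,0,0,0,0,0,1],[0,0,0,0,0,0,1]]

```text
t: 47.83
ee_pos: [0.6294, -0.1518, -0.0123]
tcp_rot: [0.0, 0.976, 0.217, 0.0]
wrist_force: [-2.6, 0.9, 5.4]
gripper_width: 0.055
finger_force: 37.6
```

Contact (5.4 N). Release, retreat and pull back clear.

Emit:
arm_command:
  deltas:
    - [[0,0,0,0,0,-0.4,1],[0,0,0,0,0,0,0.3],[0,0,0,0,0,0,0.2],[0,0,0,0,0,0,0],[0,0,0,0,0,0,0],[0,0,0,0,0,0,0],[0,0,0,0,0,0,0],[0,0,0,0,0,0,0]]

```text
t: 48.5
ee_pos: [0.6294, -0.1518, -0.0126]
tcp_rot: [-0.0, 0.976, 0.216, 0.0]
wrist_force: [-0.8, 0.3, -0.4]
gripper_width: 0.0851
finger_force: 0.0
```

Emit:
arm_command:
  deltas:
    - [[0,0,0,0,0,-6,0],[0,0,0,0,0,-14,0],[0,0,0,0,0,-22,0],[0,0,0,0,0,-24,0],[0,0,0,0,0,-24,0],[0,0,0,0,0,-14,0],[0,0,0,-15,0,-6,0],[0,0,0,-28,0,0,0],[0,0,0,-30,0,0,0],[0,0,0,-30,0,0,0]]

```text
t: 49.33
ee_pos: [0.5354, -0.1957, 0.0992]
tcp_rot: [0.001, 0.976, 0.217, 0.001]
wrist_force: [0.4, -0.2, 0.1]
gripper_width: 0.0857
finger_force: 0.0
```

Emit:
arm_command:
  deltas:
    - [[0,0,0,-30,10,0,0],[0,0,0,-30,10,0,0],[0,0,0,-20,10,0,0],[0,0,0,-10,0,0,0],[0,0,0,0,0,0,0],[0,0,0,0,0,0,0]]

```text
t: 49.83
ee_pos: [0.4676, -0.2604, 0.0985]
tcp_rot: [0.0, 0.976, 0.216, 0.001]
wrist_force: [-0.2, 0.3, -0.8]
gripper_width: 0.0855
finger_force: 0.0
```

```bash
python3 go.py .4 -.15 .1 -65;python3 - <<'E'
from fit import *
np.set_printoptions(precision=4,suppress=True)
ims=[get_image("top"),get_image("side")]
for n,im in zip(("top","side"),ims):
    for k in B:
        p,e=place([im],k,B[k][:2],B[k][2]);d=(p-B[k]);d[2]=np.degrees(d[2])%180;print(n,k,d*[1000,1000,1],round(e,3))
    for q in("doll_mid","wax_mid"):
        for r in nets.recognise(im,q)[:1]:print(q,np.array(r["location"])*[640,400])
a=cv2.resize(ims[0]["img"][120:270,170:500],(792,360));b=cv2.resize(ims[1]["img"][90:250,230:420],(285,240));c=cv2.resize(ims[1]["img"][220:400,280:440],(213,240))
o=np.zeros((600,792,3),np.uint8);o[:360]=a;o[360:,:285]=b;o[360:,290:503]=c
cv2.imwrite("pics/end.png",o)
E
```

```text
psi -65.02 wz -0.0004 shift after turn mm [ -14.6 -128.6   -1.6] tcp [ 0.4676 -0.2604  0.0985] tilt -1.0 q [-0.58  0.13  1.51  0.    1.5   0.56] t 49.8333 w 0.0854634562053152 F [-0.2  0.3 -0.8]
top bed [ -3.0198   3.7334 178.409 ] 0.1Traceback (most recent call last):
  File "<stdin>", line 6, in <module>
  File "fit.py", line 62, in place
    r=fit(ims,name,xy,.01,[yaw,yaw+np.pi]);mask=old;return r
  File "fit.py", line 33, in fit
    ms=[(im,mask(im,name,[*xy,z+.02])) for im in ims]
            ~~~~^^^^^^^^^^^^^^^^^^^^^
  File "fit.py", line 60, in mask2
    cv2.drawContours(o,[max(cs,key=cv2.contourArea)],-1,255,-1);return o,x0,y0
                        ~~~^^^^^^^^^^^^^^^^^^^^^^^^
ValueError: max() iterable argument is empty
```

Emit:
arm_command:
  deltas:
    - [[0,0,0,3,-15,-5,0],[0,0,0,6,-33,-5,0],[0,0,0,6,-36,-5,0],[0,0,0,6,-36,0,0],[0,0,0,6,-36,0,0],[0,0,0,6,-36,0,0],[0,0,0,6,-36,0,0],[0,0,0,6,-24,0,0],[0,0,0,3,-12,0,0],[0,0,0,0,0,0,0]]

```text
t: 50.77
ee_pos: [0.399, 0.0019, 0.1129]
tcp_rot: [-0.0, 0.976, 0.219, 0.0]
wrist_force: [0.9, -0.1, 0.1]
gripper_width: 0.0857
finger_force: 0.0
```

```bash
python3 - <<'E'
from fit import *
np.set_printoptions(precision=4,suppress=True)
ims=[get_image("top"),get_image("side")]
a=cv2.resize(ims[0]["img"][120:270,170:500],(792,360));b=cv2.resize(ims[1]["img"][90:250,230:420],(285,240));c=cv2.resize(ims[1]["img"][220:400,280:440],(213,240))
o=np.zeros((600,792,3),np.uint8);o[:360]=a;o[360:,:285]=b;o[360:,290:503]=c
cv2.imwrite("pics/end.png",o)
for n,im in zip(("top","side"),ims):
    for k in B:
        try:p,e=place([im],k,B[k][:2],B[k][2]);d=(p-B[k]);d[2]=np.degrees(d[2])%180;print(n,k,d*[1000,1000,1],round(e,3))
        except ValueError:print(n,k,"hidden")
    for q in("doll_mid","wax_mid"):
        for r in nets.recognise(im,q)[:1]:print(q,np.array(r["location"])*[640,400])
E
```

```text
top bed [ -3.0211   3.7291 178.4127] 0.092
top chest [  1.3242  -1.4766 179.6685] 0.051
top chair [  1.7505   1.9296 178.8356] 0.103
top drum [-0.5029  0.0856  4.7947] 0.089
wax_mid [318.016 192.   ]
side bed [1.0952 0.016  1.1283] 0.374
side chest [ 0.1725 -0.0004  0.0273] 0.034
side chair [ -0.2157   2.6725 179.8539] 0.119
side drum [-0.8563  1.2851  3.7214] 0.09
doll_mid [393.472 192.2  ]
```

View pics/end.png

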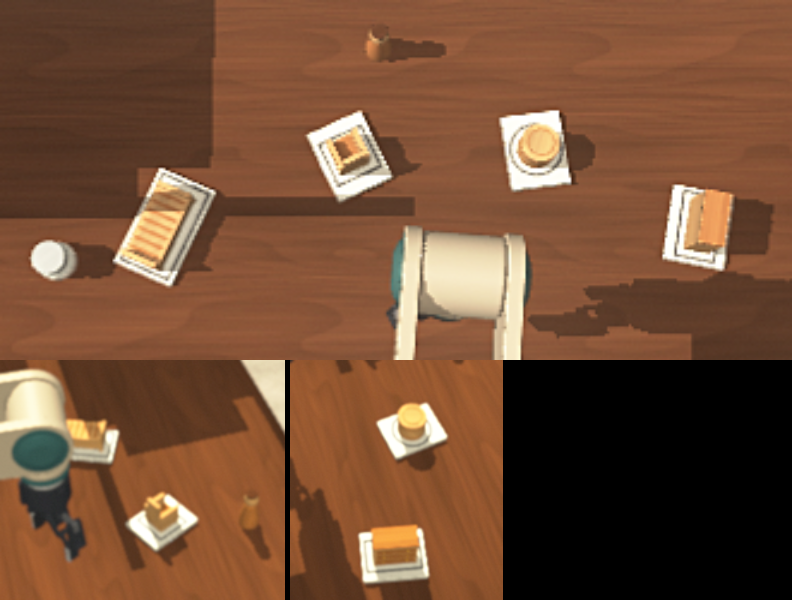

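All four pieces stand upright inside their outlines: bed (165,225), chair (348,152), drum (538,148), chest (708,220). The measured offsets are at most about 5 mm, inside the 8 mm margin. The doll and jar are where they were, and the arm is clear.

```bash
python3 -c "
from cell import finish_job
print(finish_job())"
```

```text
the job is handed in; nothing more can be done
None
```

All four pieces are set down upright and squared up inside their outlines (bed the furthest off centre, about 5 mm of its 8 mm margin), the doll and wax jar stand where they were, and the job is handed in at about 51 s.

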